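# Make up two bench tool kits

## Task

Make up the two bench kits: lay the marking gauge and the carving knife in the two-compartment tray, and the block plane, the broad flat chisel and the oilstone in the three-compartment tray. One tool to a compartment, in any order, each lying lengthwise and flat on the tray's floor as it lay on the bench. Set them down gently without dropping them, and leave the gouge and the pine offcut where they are.

Things in the scene. Friction and masses are not known exactly. Their poses are not given: they have to be found in the camera images.
- tray_two: The marking-out tray: shallow wooden tray fixed to the bench, plywood floor, dark walls; two equal compartments, each 190 mm long (tray x) and 70 mm wide inside, centred at y = -37.5 and +37.5 mm; overall 200 x 155 mm. Walls and dividers 5 mm thick, tops 13 mm above the bench; floor's upper side 5 mm above the bench. Origin: centre of the underside; z up
- tray_three: The paring tray: shallow wooden tray fixed to the bench, plywood floor, dark walls; three equal compartments, each 190 mm long (tray x) and 70 mm wide inside, centred at y = -75, 0 and +75 mm; overall 200 x 230 mm. Walls and dividers 5 mm thick, tops 13 mm above the bench; floor's upper side 5 mm above the bench. Origin: centre of the underside; z up
- marking_gauge: Beech marking gauge lying flat, 0.14 kg: square stem (x = -72 to +84 mm, 18 mm thick, underside 7 mm up, scale marks) through a block 52 mm wide (y), 26 mm along x, 32 mm high, on which it stands; brass thumbscrew, 16 mm across, on the block up to z = 42 mm. Origin: under the block's centre, about the centre of mass; x along the stem, z up. Grip across the 52 mm at the origin
- knife: Carving knife lying flat, 155 mm long: dark wood handle 100 mm long, 28 mm wide (y), 22 mm high, brass collar, short steel blade 15 mm wide lying flat; about 0.08 kg. Origin: on the underside, at the middle of the length: handle from x = -77.5 to +22.5 mm, blade to +77.5 mm; x along its length, z up. Handle best gripped across its width near x = -20 mm
- block_plane: Small steel block plane standing on its sole, 125 mm long, 44 mm wide (y), with brass lever cap and round dark wood front knob, 46 mm high; flat steel cheeks 26 mm high from x = -39 to +31 mm; about 0.42 kg. Origin: on the underside, at the centre of the sole; x along its length, z up; the knob is at x = +43 mm. Gripped across the cheeks at the origin
- chisel: Broad paring chisel lying flat, 165 mm long: pale octagonal handle 98 mm long, 26 mm thick, brass ferrule, straight flat steel blade 24 mm wide, 13 mm above the bench; about 0.12 kg. Origin: on the underside, at the middle of the length: handle from x = -82.5 to +16 mm, blade to +82.5 mm; x along its length, z up. Handle best gripped across its width near x = -25 mm
- oilstone: Plain grey two-layer sharpening stone, a slab 140 mm long (x), 48 mm wide (y), 24 mm high; about 0.38 kg. Origin: on the underside, at its centre; x along its length, z up
- gouge: Carving gouge, to be left alone: same pale octagonal handle and length (165 mm) as the chisel but a thin dark round stem, 7 mm, flaring to a small curved end 13 mm wide. Origin: on the underside, at the middle of the length: handle from x = -82.5 to +16 mm; x along its length, z up
- offcut: Pale pine offcut with a step sawn in one end, to be left alone: 120 mm long (x), 44 mm wide, 22 mm high (12 mm at the stepped end). Origin: on the underside, at its centre; x along its length, z up

How it is judged:
By the outcome, as a careful person would: the job done as asked, in the order asked, and still so for the second after the job is handed in, with the robot touching nothing.
It also fails if it takes over 118 s, if anything falls off the work surface, if the arm or the gripper's body presses on something with over 40 N, if the wrist force passes 120 N, or if a joint passes its speed limit or range.

## Robot

A 7-joint arm with a two-finger parallel gripper is mounted at the origin on the work surface. World frame = base frame: x ahead of the robot, y to its left, z up, the work surface at z = 0. Lengths are in m, angles in rad, forces in N, time in s.
With the tool pointing down it reaches from about 0.4 to 0.85 m from the base axis. Payload 10.4 kg.
Tool frame: the origin (TCP) lies on the mounting face of the last link; the fingertips stand 173 mm ahead of it and the grasp point (between the pads) lies 155 mm ahead of it; x points along the fingers, y is the direction in which the jaws open and shut, and the axes are right-handed (so a half turn about x gives the same grasp; the last joint's range is limited). The gripper opens to 85 mm and grips with 20 to 120 N. Pads are 22 mm wide; open, the fingers measure 114 mm over their backs; the gripper's body (76 mm by 85 mm) begins 54 mm behind the grasp point. The pads swing forward as they close: fully open they stand 13 mm farther back than shut.
Start: joints at [1.264, 0.332, -0.065, 1.46, 0.022, 1.35, -0.088], TCP at [0.175, -0.6, 0.405] pointing down, gripper open.
Joint ranges: [-2.6, 2.6], [-0.5, 2.12], [-1.47, 1.34], [0.16, 2.42], [-1.27, 4.41], [0.06, 2.06], [-2.6, 2.6]. Speed limits (rad/s): [2.22, 2.22, 2.79, 2.79, 3.14, 3.14, 3.14].

## Interface

Orientations are given as [roll, pitch, yaw] about the fixed x, y, z axes, in that order (R = Rz(yaw) Ry(pitch) Rx(roll)).
In Python, from bench import robot gives the robot as it stands. The module is installed in compiled form; this text tells all that it offers.
- The arm moves only by the tool arm_command, never from a script. Its argument "deltas" is a list of rows, each an object of numbers: "x", "y", "z": the shift along the world's x, y, z in cm; "rx", "ry", "rz": the turn, a rotation vector about the world's x, y, z in rad; "hand": the opening, from 0 (shut) to 1 (fully open). A call has exactly 5 rows; each row is the pose to reach, as a shift and turn from the pose measured when the call began; what a row does not reach only later rows make up. A row lasts 1/8 s, in which the tool goes at most 62.5 mm and 10.7 degrees, less where a joint would pass 70% of its speed; a pose out of reach is approached as far as the arm can. A call with a gripper value outside its range is refused whole. The fingers move at their own pace and stop on an object; "squeeze" is the grip in N (left out, the last holds). Time passes only in rows, so rows that repeat a pose let the fingers close, or fill a call up. It gives the time, the measured TCP pose, the force and the opening at its end, in the units of the state.
- robot.get_state(): the state, without advancing time (a new reading comes with each control period).
- robot.read_camera(name): name is "scene" or "top"; returns (picture, depth): 400x640x3 uint8, red, green, blue; 400x640 float32, m along the optical axis (not along the pixel's ray), 0 where there is no reading.
- robot.get_calibration(name): a dict with "intrinsics" (3x3 intrinsics, pixels), "extrinsics" (4x4, takes a point from camera to world coordinates). Camera axes: x right, y down, z forward; pixel columns grow to the right and rows downward; lengths in m; the calibration is good to about 2 mm. A picture is of the moment at which its call begins. get_calibration takes no time and is no camera call.
- robot.finish_job(): hands the job in, once; it reports no verdict.
Trained networks look in the newest picture that a camera, given by its name, has taken for a name from the list of things; names that differ only in an ending like _2 or _b are one class to them, and where a whole thing is asked for, a point or a joint stands for the part that bears it (a point fixed in the world has none). Each returns a list of dicts, best first, with "conf" (0 to 1); they miss things now and then, are a little off and sometimes report something else, mostly with a low value. They report only what shows in the picture. A call takes as long as a camera call.
- robot.spot_in(camera, target): "box" ([centre column, centre row, width, height] in pixels, round what is visible of it).
- robot.masks_of(camera, target): "pixels" (400x640 bool, what is visible of it) and "box" ([centre column, centre row, width, height] in pixels, round what is visible of it).
The state is a dict: "clock": time; "joints": joint angles; "joint_vel": joint speeds; "tau": joint torques, N m; "tool_pos": TCP position; "tcp_rot": TCP orientation; "force": force on the tool from outside, world axes, zero at the start; "moment": the same for the moment, N m; "opening": opening from 0.0 (shut) to 1.0 (fully open).
Only numpy, scipy, OpenCV 4.12 (cv2) and the standard library are available. Lean on these libraries where they do the work, as an engineer would, in place of code of your own. Each camera call takes 0.05 s, during which the arm holds its last target.

## Working session

There is one attempt and no reset: what is moved stays moved. The work goes in short steps, Python scripts to look and compute and a tool call to move; the robot and the scene stay as the last step left them, time stands still between calls to the robot, and variables do not carry over. Pictures are saved under pics/ and viewed, and the job is handed in when it is done.

Besides the shell and the picture viewer there is one more tool, called as name(argument=value, ...) on one line, values as JSON. arm_command: Moves the arm, as the interface text tells. Its arguments: {"type":"object","properties":{"deltas":{"type":"array"},"squeeze":{"type":"number"}},"required":["deltas"]}

```bash
mkdir -p pics; python3 - <<'E'
from bench import robot
import cv2,numpy as np
s=robot.get_state();print({k:(np.round(v,3).tolist()) for k,v in s.items()})
for n in("scene","top"):
    p,d=robot.read_camera(n);cv2.imwrite(f"pics/{n}0.png",p[:,:,::-1]);np.savez(f"{n}0.npz",p=p,d=d)
    c=robot.get_calibration(n);print(n,np.round(c["intrinsics"],1).tolist(),np.round(c["extrinsics"],3).tolist())
E
```

```text
{'clock': 0.0, 'joints': [1.264, 0.333, -0.065, 1.461, 0.022, 1.35, -0.089], 'joint_vel': [0.0, 0.001, 0.0, 0.001, 0.001, 0.0, 0.0], 'tau': [-0.0, -62.546, 0.049, -39.16, 0.016, 0.01, -0.0], 'tool_pos': [0.175, -0.6, 0.404], 'tcp_rot': [-1.528, 1.569, 1.897], 'force': [-0.112, 0.418, -0.311], 'moment': [0.027, 0.017, -0.04], 'opening': 0.998}
scene [[398.6, 0.0, 314.7], [0.0, 398.6, 196.5], [0.0, 0.0, 1.0]] [[0.139, 0.731, -0.668, 1.176], [0.99, -0.099, 0.098, -0.076], [0.006, -0.675, -0.738, 0.705], [0.0, 0.0, 0.0, 1.0]]
top [[444.6, 0.0, 315.1], [0.0, 444.6, 202.9], [0.0, 0.0, 1.0]] [[0.016, -0.985, 0.171, 0.363], [-1.0, -0.018, -0.005, -0.006], [0.007, -0.17, -0.985, 1.19], [0.0, 0.0, 0.0, 1.0]]
```

View pics/top0.png

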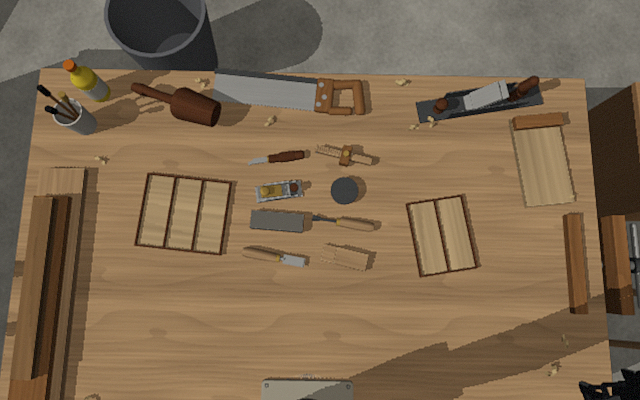

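View pics/scene0.png

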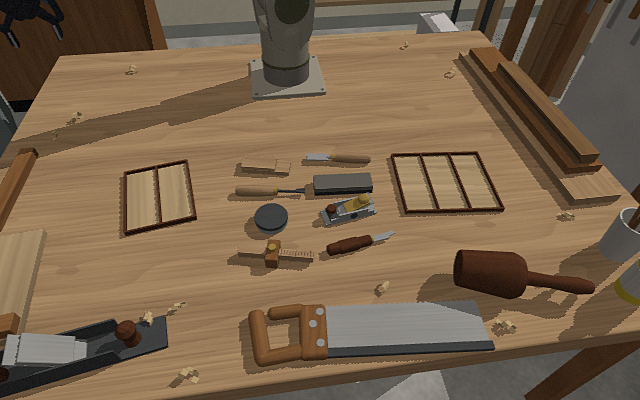

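```bash
cat > h.py <<'E'
import numpy as np,cv2
from bench import robot
def cloud(n,d):
    c=robot.get_calibration(n);K=c["intrinsics"];E=c["extrinsics"]
    v,u=np.mgrid[:400,:640]
    P=np.stack([(u-K[0,2])/K[0,0]*d,(v-K[1,2])/K[1,1]*d,d],-1)
    return P@E[:3,:3].T+E[:3,3]
E
python3 - <<'E'
from h import *
out={}
D={n:robot.read_camera(n)[1] for n in("top","scene")}
for t in "tray_two tray_three marking_gauge knife block_plane chisel oilstone gouge offcut".split():
  for n in ("top","scene"):
    C=cloud(n,D[n])
    for i,m in enumerate(robot.masks_of(n,t)[:2]):
        if m["conf"]<.3 and i>0: continue
        px=m["pixels"]; out[f"{t}-{n}-{i}"]=px
        P=C[px&(D[n]>0)]
        if len(P)<10: continue
        (cx,cy),(w,h),a=cv2.minAreaRect((P[:,:2]*1000).astype(np.float32))
        print(t,n,i,round(m["conf"],2),"box",np.round(m["box"]).tolist(),"c",round(cx),round(cy),"wh",round(w),round(h),"a",round(a,1),"z",np.round(np.percentile(P[:,2],[2,50,98])*1000))
np.savez("masks.npz",top=D["top"],scene=D["scene"],**out)
E
```

```text
tray_two top 0 0.92 box [443.0, 234.0, 74.0, 82.0] c 489 -351 wh 204 161 a 9.9 z [ 1.  6. 16.]
tray_two scene 0 0.83 box [159.0, 199.0, 75.0, 75.0] c 481 -351 wh 218 153 a 10.2 z [ 3.  6. 15.]
tray_three top 0 0.71 box [181.0, 214.0, 97.0, 79.0] c 537 343 wh 239 206 a 84.1 z [ 1.  6. 16.]
tray_three scene 0 0.89 box [448.0, 183.0, 117.0, 64.0] c 534 339 wh 231 204 a 84.7 z [ 3.  6. 15.]
tray_three scene 1 0.72 box [347.0, 212.0, 59.0, 35.0] c 592 87 wh 62 129 a 8.3 z [ 3. 22. 46.]
marking_gauge top 0 0.98 box [345.0, 156.0, 55.0, 18.0] c 702 -86 wh 152 52 a 64.2 z [10. 26. 42.]
marking_gauge top 1 0.41 box [280.0, 192.0, 48.0, 23.0] c 602 88 wh 52 129 a 8.9 z [-0. 24. 47.]
marking_gauge scene 0 0.63 box [276.0, 255.0, 74.0, 28.0] c 700 -87 wh 154 55 a 89.9 z [ 8. 25. 42.]
knife top 0 0.59 box [277.0, 158.0, 57.0, 18.0] c 695 97 wh 36 153 a 8.8 z [ 3. 19. 25.]
knife top 1 0.52 box [442.0, 233.0, 76.0, 83.0] c 489 -351 wh 207 166 a 10.2 z [-0.  6. 16.]
knife scene 0 0.71 box [359.0, 245.0, 69.0, 25.0] c 685 95 wh 42 155 a 10.1 z [ 1. 19. 24.]
block_plane top 0 0.98 box [278.0, 191.0, 4
[... 563 characters left out ...]
22.0] c 423 94 wh 163 26 a 80.3 z [11. 21. 29.]
oilstone scene 0 0.73 box [343.0, 187.0, 60.0, 21.0] c 510 88 wh 150 92 a 73.0 z [ 0. 24. 27.]
oilstone scene 1 0.42 box [158.0, 196.0, 70.0, 80.0] c 479 -353 wh 222 161 a 9.4 z [ 2.  6. 15.]
gouge top 0 0.96 box [344.0, 221.0, 60.0, 10.0] c 519 -86 wh 163 28 a 80.5 z [ 5. 22. 30.]
gouge top 1 0.71 box [184.0, 215.0, 96.0, 82.0] c 535 341 wh 232 201 a 84.4 z [ 1.  6. 16.]
gouge scene 0 0.84 box [269.0, 192.0, 64.0, 13.0] c 518 -87 wh 158 24 a 84.7 z [10. 22. 28.]
offcut top 0 0.78 box [344.0, 256.0, 49.0, 30.0] c 425 -92 wh 124 47 a 76.0 z [ 4. 21. 26.]
offcut scene 0 0.7 box [267.0, 167.0, 56.0, 20.0] c 413 -89 wh 123 73 a 75.9 z [ 0. 19. 25.]
```

```bash
python3 - <<'E'
from h import *
M=np.load("masks.npz")
D=M["top"];C=cloud("top",D)
ben=C[(np.abs(C[...,0]-.5)<.3)&(np.abs(C[...,1])<.45)];print("bench z",np.median(ben[:,2]))
def rect(P,l):
    r=cv2.minAreaRect((P[:,:2]*1000).astype(np.float32));(cx,cy),(w,h),a=r
    if h>w:a+=90;w,h=h,w
    P2=P[:,:2]-P[:,:2].mean(0);e=np.linalg.svd(P2,full_matrices=False)[2][0]
    b=np.degrees(np.arctan2(e[1],e[0]))%180
    print(l,"c",round(cx),round(cy),"LxW",round(w),round(h),"ang",round(a%180,1),"pca",round(b,1),"mean",np.round(P[:,:2].mean(0)*1000),len(P))
z=C[...,2]
for t,lo,hi in [("marking_gauge",.012,.06),("marking_gauge",.0285,.06),("marking_gauge",.015,.0285),("knife",.002,.06),("knife",.014,.05),("block_plane",.018,.035),("block_plane",.035,.06),("block_plane",.002,.06),("chisel",.008,.05),("chisel",.02,.05),("oilstone",.019,.04),("gouge",.008,.05),("offcut",.01,.05)]:
    m=M[t+"-top-0"]; m=cv2.dilate(m.astype(np.uint8),np.ones((5,5)))>0
    rect(C[m&(z>lo)&(z<hi)],f"{t} {lo}")
for n in("top","scene"):
  C2=cloud(n,M[n])
  for t in("tray_two","tray_three"):
    m=M[f"{t}-{n}-0"];m=cv2.dilate(m.astype(np.uint8),np.ones((5,5)))>0
    zz=C2[...,2];rect(C2[m&(zz>.0105)&(zz<.02)],t+n)
# obstacle puck
m=np.zeros((400,640),bool);m[174:206,328:362]=1
rect(C[m&(z>.012)],"puck");print(np.percentile(z[m],[50,98]))
s=robot.get_state()
from scipy.spatial.transform import Rotation as R
print(np.round(R.from_euler("xyz",s["tcp_rot"]).as_matrix(),3))
E
```

```text
bench z 0.001330923779995996
marking_gauge 0.012 c 701 -86 LxW 153 52 ang 64.2 pca 76.8 mean [699. -87.] 563
marking_gauge 0.0285 c 701 -88 LxW 145 52 ang 63.5 pca 78.2 mean [699. -90.] 187
marking_gauge 0.015 c 700 -86 LxW 154 48 ang 66.9 pca 76.7 mean [700. -85.] 355
knife 0.002 c 699 98 LxW 163 44 ang 95.8 pca 99.3 mean [692.  88.] 518
knife 0.014 c 690 97 LxW 154 28 ang 100.6 pca 99.1 mean [694.  76.] 346
block_plane 0.018 c 599 88 LxW 108 45 ang 100.5 pca 104.2 mean [598.  88.] 345
block_plane 0.035 c 595 89 LxW 106 33 ang 94.1 pca 99.9 mean [595. 112.] 157
block_plane 0.002 c 602 88 LxW 133 60 ang 100.6 pca 101.0 mean [598.  87.] 841
chisel 0.008 c 422 96 LxW 165 27 ang 79.8 pca 80.5 mean [423.  97.] 588
chisel 0.02 c 423 99 LxW 159 24 ang 79.5 pca 79.7 mean [428. 128.] 297
oilstone 0.019 c 517 89 LxW 140 49 ang 86.1 pca 86.1 mean [516.  89.] 954
gouge 0.008 c 518 -86 LxW 164 28 ang 80.5 pca 81.4 mean [ 514. -101.] 446
offcut 0.01 c 425 -90 LxW 120 44 ang 76.6 pca 76.7 mean [424. -92.] 748
tray_twotop c 488 -349 LxW 200 156 ang 10.0 pca 12.4 mean [ 485. -350.] 637
tray_threetop c 535 341 LxW 231 200 ang 84.5 pca 93.4 mean [533. 341.] 917
tray_twoscene c 487 -350 LxW 205 153 ang 9.9 pca 10.3 mean [ 497. -349.] 676
tray_threescene c 534 339 LxW 231 203 ang 84.7 pca 81.4 mean [544. 339.] 938
puck c 497 -69 LxW 287 73 ang 169.3 pca 160.6 mean [600. -88.] 607
[0.02125071 0.02820573]
[[ 0.    0.28 -0.96]
 [-0.   -0.96 -0.28]
 [-1.    0.   -0.  ]]
```

```bash
python3 - <<'E'
import cv2
p=cv2.imread("pics/top0.png")[140:280,230:390];cv2.imwrite("pics/crop.png",cv2.resize(p,(640,560),interpolation=cv2.INTER_NEAREST))
E
```

```text
(no output)
```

View pics/crop.png

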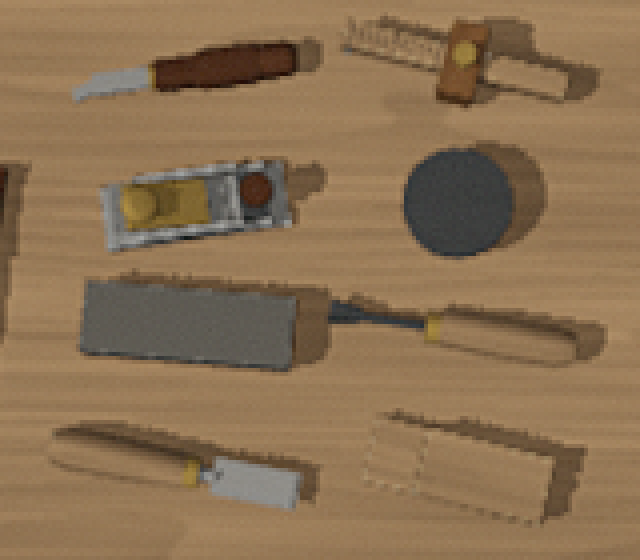

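arm_command(deltas=[{"x":5.2,"y":5.1,"z":0,"rz":0.1,"hand":0.8},{"x":9.5,"y":9.2,"z":-1,"rz":0.2,"hand":0.8},{"x":13.8,"y":13.4,"z":-2,"rz":0.31,"hand":0.8},{"x":18.2,"y":17.6,"z":-3,"rz":0.42,"hand":0.8},{"x":22.5,"y":21.8,"z":-4,"rz":0.53,"hand":0.8}], squeeze=50)

```text
invalid input at $.deltas[0]: expected keys x, y, z, rx, ry, rz, hand
```

arm_command(deltas=[{"x":5.2,"y":5.1,"z":0,"rx":0,"ry":0,"rz":0.1,"hand":0.8},{"x":9.5,"y":9.2,"z":-1,"rx":0,"ry":0,"rz":0.2,"hand":0.8},{"x":13.8,"y":13.4,"z":-2,"rx":0,"ry":0,"rz":0.31,"hand":0.8},{"x":18.2,"y":17.6,"z":-3,"rx":0,"ry":0,"rz":0.42,"hand":0.8},{"x":22.5,"y":21.8,"z":-4,"rx":0,"ry":0,"rz":0.53,"hand":0.8}], squeeze=50)

```text
clock: 1.72
tool_pos: [0.3984, -0.3832, 0.3654]
tcp_rot: [1.415, 1.57, -0.91]
force: [0.3, -1.1, 0.3]
opening: 0.799
```

```bash
cat > go.py <<'E'
import sys
from h import *
from scipy.spatial.transform import Rotation as R
def to(x,y,z,jaw):
    s=robot.get_state();Rm=R.from_euler("xyz",s["tcp_rot"]).as_matrix()
    p=np.array(s["tool_pos"]); a=np.radians(jaw)
    yv=np.array([np.cos(a),np.sin(a),0]); xv=np.array([0,0,-1.]); T=np.stack([xv,yv,np.cross(xv,yv)],1)
    rv=R.from_matrix(T@Rm.T).as_rotvec()
    print("t",round(s["clock"],2),"d cm",np.round((np.array([x,y,z])/1000-p)*100,2),"rv",np.round(rv,3),"jaw",round(np.degrees(np.arctan2(Rm[1,1],Rm[0,1])),1),"j",np.round(s["joints"],2),"F",np.round(s["force"],1),"op",round(s["opening"]*85,1))
if __name__=="__main__": to(*map(float,sys.argv[1:5]))
E
python3 go.py 699 -91 300 -13
```

```text
t 1.73 d cm [30.06 29.22 -6.54] rv [0.001 0.001 0.527] jaw -43.2 j [ 0.96  0.22 -0.32  1.7   0.07  1.24 -0.13] F [ 0.3 -1.1  0.3] op 68.0
```

arm_command(deltas=[{"x":4.3,"y":4.2,"z":-1,"rx":0,"ry":0,"rz":0.1,"hand":0.8},{"x":8.6,"y":8.4,"z":-2,"rx":0,"ry":0,"rz":0.2,"hand":0.8},{"x":12.9,"y":12.5,"z":-3,"rx":0,"ry":0,"rz":0.31,"hand":0.8},{"x":17.2,"y":16.7,"z":-4,"rx":0,"ry":0,"rz":0.42,"hand":0.8},{"x":21.5,"y":20.9,"z":-5,"rx":0,"ry":0,"rz":0.527,"hand":0.8}])

```text
clock: 2.35
tool_pos: [0.6146, -0.173, 0.3153]
tcp_rot: [1.291, 1.569, -0.504]
force: [0.7, -0.9, 0.7]
opening: 0.802
```

arm_command(deltas=[{"x":4.3,"y":4.2,"z":-1,"rx":0,"ry":0,"rz":0,"hand":0.8},{"x":8.6,"y":8.3,"z":-1.5,"rx":0,"ry":0,"rz":0,"hand":0.8},{"x":8.6,"y":8.3,"z":-1.5,"rx":0,"ry":0,"rz":0,"hand":0.8},{"x":8.6,"y":8.3,"z":-1.5,"rx":0,"ry":0,"rz":0,"hand":0.8},{"x":8.6,"y":8.3,"z":-1.5,"rx":0,"ry":0,"rz":0,"hand":0.8}])

```text
clock: 2.98
tool_pos: [0.7001, -0.0917, 0.3006]
tcp_rot: [0.893, 1.569, -0.904]
force: [-0.4, -0.5, -0.3]
opening: 0.799
```

```bash
python3 go.py 699 -91 200 -13; python3 - <<'E'
from h import *
p,d=robot.read_camera("scene");C=cloud("scene",d)
cv2.imwrite("pics/s1.png",p[:,:,::-1])
s=robot.get_state();t=np.array(s["tool_pos"])
m=(np.hypot(C[...,0]-t[0],C[...,1]-t[1])<.08)&(C[...,2]>.06)&(d>0)
P=C[m]
for z0 in np.arange(.08,.24,.005):
    q=P[(P[:,2]>z0)&(P[:,2]<z0+.005)]
    if len(q)>3: print(round(z0,3),len(q),np.round(np.percentile(q[:,:2],[2,98],axis=0)*1000).tolist())
E
```

```text
t 2.98 d cm [ -0.11   0.07 -10.06] rv [ 0.002  0.001 -0.001] jaw -12.9 j [ 0.4   0.63 -0.51  1.32  0.3   1.27 -0.34] F [-0.4 -0.5 -0.3] op 68.0
0.135 14 [[663.0, -95.0], [741.0, -76.0]]
0.14 20 [[666.0, -112.0], [744.0, -76.0]]
0.145 31 [[666.0, -112.0], [747.0, -75.0]]
0.15 29 [[666.0, -110.0], [748.0, -74.0]]
0.155 25 [[664.0, -107.0], [747.0, -74.0]]
0.16 12 [[662.0, -106.0], [744.0, -73.0]]
0.165 7 [[667.0, -93.0], [741.0, -75.0]]
0.17 4 [[662.0, -75.0], [669.0, -73.0]]
0.175 8 [[660.0, -92.0], [748.0, -70.0]]
0.18 16 [[737.0, -118.0], [765.0, -90.0]]
0.185 53 [[734.0, -119.0], [766.0, -89.0]]
0.19 59 [[687.0, -118.0], [766.0, -77.0]]
0.195 32 [[677.0, -118.0], [767.0, -71.0]]
0.2 44 [[675.0, -116.0], [767.0, -70.0]]
0.205 60 [[683.0, -118.0], [767.0, -72.0]]
0.21 65 [[698.0, -118.0], [767.0, -80.0]]
0.215 64 [[720.0, -118.0], [767.0, -81.0]]
0.22 61 [[715.0, -119.0], [767.0, -77.0]]
0.225 73 [[714.0, -118.0], [768.0, -77.0]]
0.23 94 [[711.0, -118.0], [768.0, -77.0]]
0.235 177 [[717.0, -118.0], [767.0, -80.0]]
```

View pics/s1.png

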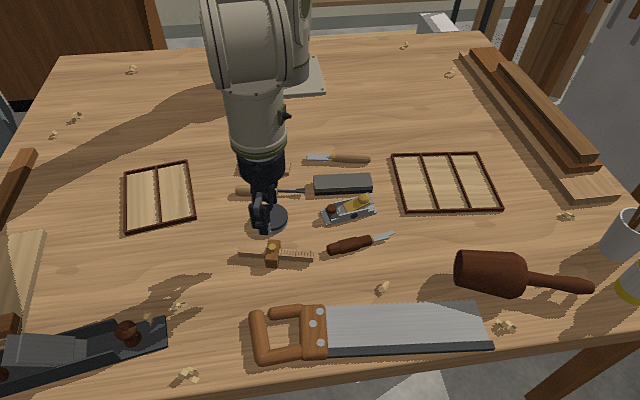

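arm_command(deltas=[{"x":-0.1,"y":0.1,"z":-4,"rx":0,"ry":0,"rz":0,"hand":0.8},{"x":-0.1,"y":0.1,"z":-8,"rx":0,"ry":0,"rz":0,"hand":0.8},{"x":-0.1,"y":0.1,"z":-10.5,"rx":0,"ry":0,"rz":0,"hand":0.8},{"x":-0.1,"y":0.1,"z":-12.1,"rx":0,"ry":0,"rz":0,"hand":0.8},{"x":-0.1,"y":0.1,"z":-12.1,"rx":0,"ry":0,"rz":0,"hand":0.8}])

```text
clock: 3.65
tool_pos: [0.6987, -0.0913, 0.1792]
tcp_rot: [0.457, 1.569, -1.341]
force: [1.1, -1.0, 0.4]
opening: 0.797
```

arm_command(deltas=[{"x":0,"y":0,"z":0,"rx":0,"ry":0,"rz":0,"hand":0.4},{"x":0,"y":0,"z":0,"rx":0,"ry":0,"rz":0,"hand":0.4},{"x":0,"y":0,"z":0,"rx":0,"ry":0,"rz":0,"hand":0.4},{"x":0,"y":0,"z":0,"rx":0,"ry":0,"rz":0,"hand":0.4},{"x":0,"y":0,"z":0,"rx":0,"ry":0,"rz":0,"hand":0.4}], squeeze=50)

```text
clock: 4.28
tool_pos: [0.6993, -0.0914, 0.1809]
tcp_rot: [1.108, 1.567, -0.69]
force: [-0.5, 0.2, 6.8]
opening: 0.599
```

```bash
python3 go.py 699 -91 180 -13; python3 - <<'E'
from h import *
p,d=robot.read_camera("scene")
cv2.imwrite("pics/s2.png",cv2.resize(p[180:300,200:360,::-1],(800,600)))
E
```

```text
t 4.28 d cm [-0.03  0.04 -0.09] rv [ 0.002  0.003 -0.   ] jaw -13.0 j [ 0.38  0.74 -0.47  1.41  0.36  1.08 -0.38] F [-0.5  0.2  6.8] op 50.9
```

View pics/s2.png

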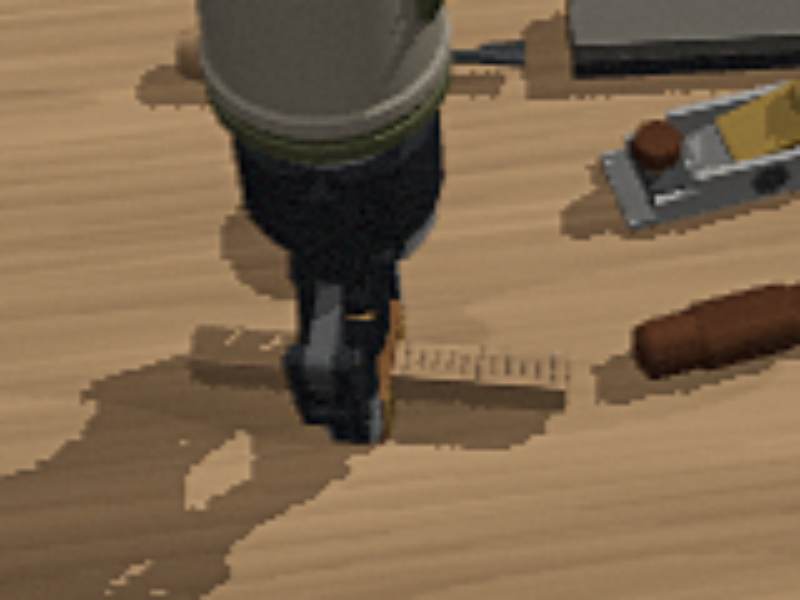

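arm_command(deltas=[{"x":0,"y":0,"z":2,"rx":0,"ry":0,"rz":0,"hand":0.4},{"x":0,"y":0,"z":5,"rx":0,"ry":0,"rz":0,"hand":0.4},{"x":0,"y":0,"z":8,"rx":0,"ry":0,"rz":0,"hand":0.4},{"x":-2,"y":-2,"z":9,"rx":0,"ry":0,"rz":-0.08,"hand":0.4},{"x":-5,"y":-5,"z":9,"rx":0,"ry":0,"rz":-0.2,"hand":0.4}])

```text
clock: 4.95
tool_pos: [0.6495, -0.1405, 0.2736]
tcp_rot: [1.601, 1.564, -0.398]
force: [0.3, -0.8, -1.7]
opening: 0.602
```

```bash
python3 go.py 474.6 -314 270 -80
```

```text
t 4.95 d cm [-17.49 -17.35  -0.36] rv [ 0.005  0.004 -0.969] jaw -24.5 j [ 0.48  0.55 -0.47  1.48  0.27  1.17 -0.46] F [ 0.3 -0.8 -1.7] op 51.2
```

arm_command(deltas=[{"x":-3,"y":-3,"z":0,"rx":0,"ry":0,"rz":-0.16,"hand":0.4},{"x":-6.5,"y":-6.4,"z":0,"rx":0,"ry":0,"rz":-0.33,"hand":0.4},{"x":-10,"y":-10,"z":0,"rx":0,"ry":0,"rz":-0.5,"hand":0.4},{"x":-13,"y":-13,"z":0,"rx":0,"ry":0,"rz":-0.66,"hand":0.4},{"x":-16,"y":-16,"z":0,"rx":0,"ry":0,"rz":-0.83,"hand":0.4}])

```text
clock: 5.58
tool_pos: [0.4886, -0.3013, 0.2752]
tcp_rot: [1.759, 1.563, -1.075]
force: [0.1, -0.6, -2.1]
opening: 0.6
```

```bash
python3 go.py 474.6 -314 230 -80
```

```text
t 5.58 d cm [-1.4  -1.27 -4.52] rv [ 0.007  0.003 -0.133] jaw -72.4 j [ 0.71  0.34 -0.29  1.74  0.11  1.07 -0.88] F [ 0.1 -0.6 -2.1] op 51.0
```

arm_command(deltas=[{"x":-0.7,"y":-0.6,"z":0,"rx":0,"ry":0,"rz":-0.07,"hand":0.4},{"x":-1.4,"y":-1.3,"z":0,"rx":0.007,"ry":0.003,"rz":-0.133,"hand":0.4},{"x":-1.4,"y":-1.3,"z":-2,"rx":0.007,"ry":0.003,"rz":-0.133,"hand":0.4},{"x":-1.4,"y":-1.3,"z":-4.5,"rx":0.007,"ry":0.003,"rz":-0.133,"hand":0.4},{"x":-1.4,"y":-1.3,"z":-4.5,"rx":0.007,"ry":0.003,"rz":-0.133,"hand":0.4}])

```text
clock: 6.2
tool_pos: [0.4741, -0.3138, 0.2298]
tcp_rot: [-0.886, 1.569, 2.43]
force: [-0.1, 0.1, -1.4]
opening: 0.594
```

```bash
python3 go.py 474.6 -314 186 -80;python3 - <<'E'
from h import *
p,d=robot.read_camera("scene")
cv2.imwrite("pics/s3.png",cv2.resize(p[130:250,80:240,::-1],(800,600)))
p,d=robot.read_camera("top")
cv2.imwrite("pics/t3.png",cv2.resize(p[170:290,360:520,::-1],(800,600)))
E
```

```text
t 6.2 d cm [ 0.05 -0.02 -4.38] rv [-0.001 -0.002 -0.001] jaw -80.0 j [ 0.72  0.39 -0.26  1.79  0.11  0.98 -0.98] F [-0.1  0.1 -1.4] op 50.5
```

View pics/s3.png

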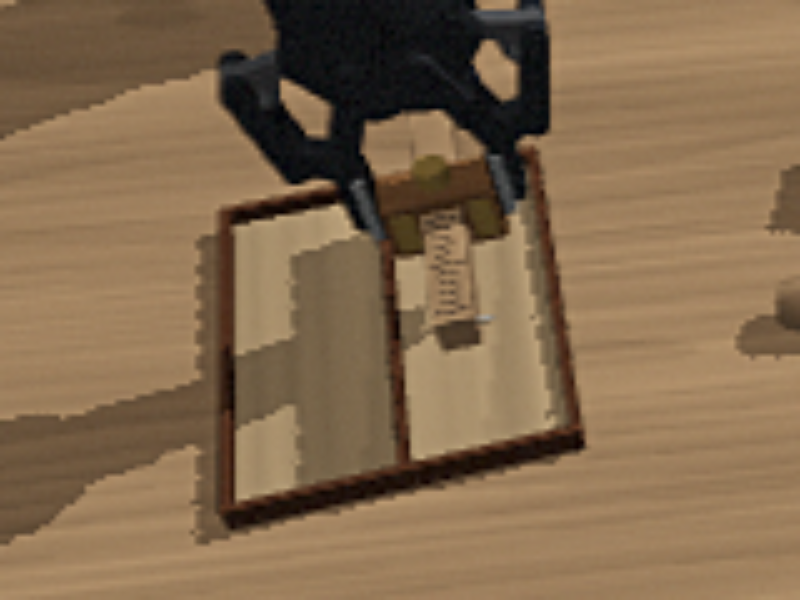

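View pics/t3.png

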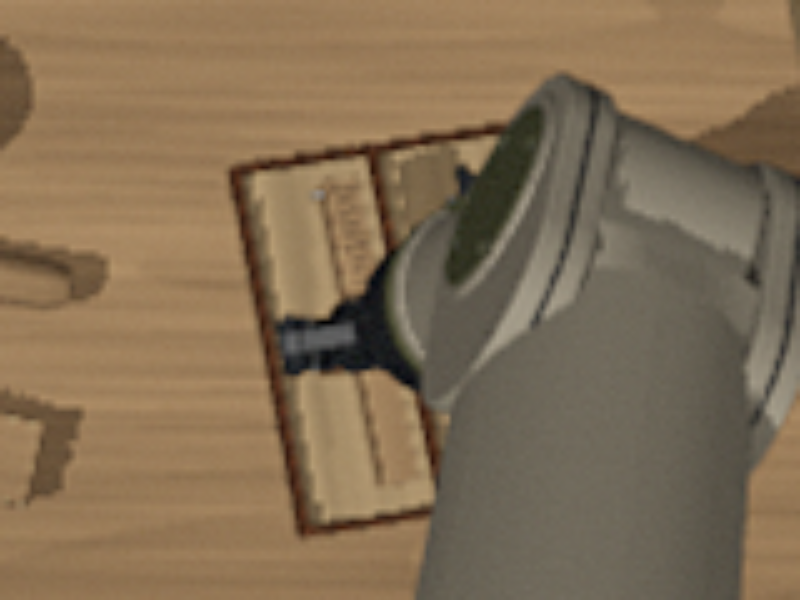

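arm_command(deltas=[{"x":0,"y":0,"z":-1.5,"rx":0,"ry":0,"rz":0,"hand":0.4},{"x":0,"y":0,"z":-3,"rx":0,"ry":0,"rz":0,"hand":0.4},{"x":0,"y":0,"z":-3.8,"rx":0,"ry":0,"rz":0,"hand":0.4},{"x":0,"y":0,"z":-4.2,"rx":0,"ry":0,"rz":0,"hand":0.4},{"x":0,"y":0,"z":-4.4,"rx":0,"ry":0,"rz":0,"hand":0.4}])

```text
clock: 6.92
tool_pos: [0.475, -0.3143, 0.1874]
tcp_rot: [2.672, 1.57, -0.295]
force: [1.1, -1.1, -1.4]
opening: 0.599
```

arm_command(deltas=[{"x":0,"y":0,"z":-0.1,"rx":0,"ry":0,"rz":0,"hand":0.4},{"x":0,"y":0,"z":-0.15,"rx":0,"ry":0,"rz":0,"hand":0.4},{"x":0,"y":0,"z":-0.2,"rx":0,"ry":0,"rz":0,"hand":0.4},{"x":0,"y":0,"z":-0.2,"rx":0,"ry":0,"rz":0,"hand":0.4},{"x":0,"y":0,"z":-0.2,"rx":0,"ry":0,"rz":0,"hand":0.4}])

```text
clock: 7.55
tool_pos: [0.4751, -0.3143, 0.1859]
tcp_rot: [2.584, 1.569, -0.383]
force: [-1.5, 0.9, 5.2]
opening: 0.6
```

arm_command(deltas=[{"x":0,"y":0,"z":0,"rx":0,"ry":0,"rz":0,"hand":0.64},{"x":0,"y":0,"z":0,"rx":0,"ry":0,"rz":0,"hand":0.68},{"x":0,"y":0,"z":0,"rx":0,"ry":0,"rz":0,"hand":0.72},{"x":0,"y":0,"z":0,"rx":0,"ry":0,"rz":0,"hand":0.72},{"x":0,"y":0,"z":1,"rx":0,"ry":0,"rz":0,"hand":0.72}])

```text
clock: 8.18
tool_pos: [0.4748, -0.3142, 0.1955]
tcp_rot: [-2.582, 1.57, 0.735]
force: [1.6, -0.8, 0.2]
opening: 0.72
```

arm_command(deltas=[{"x":0,"y":0,"z":3,"rx":0,"ry":0,"rz":0,"hand":0.72},{"x":0,"y":0,"z":6,"rx":0,"ry":0,"rz":0,"hand":0.72},{"x":0,"y":0,"z":9,"rx":0,"ry":0,"rz":0,"hand":0.72},{"x":3,"y":5,"z":10,"rx":0,"ry":0,"rz":0.16,"hand":0.65},{"x":6,"y":10,"z":10,"rx":0,"ry":0,"rz":0.33,"hand":0.6}])

```text
clock: 8.8
tool_pos: [0.5356, -0.2134, 0.2978]
tcp_rot: [2.239, 1.568, -0.394]
force: [-0.0, -0.1, -0.5]
opening: 0.602
```

```bash
python3 go.py 697 77 290 9;python3 - <<'E'
from h import *
p,d=robot.read_camera("top")
cv2.imwrite("pics/t4.png",cv2.resize(p[170:290,360:520,::-1],(800,600)))
E
```

```text
t 8.8 d cm [16.14 29.04 -0.78] rv [-1.000e-03  3.000e-03  1.219e+00] jaw -60.9 j [ 0.61  0.33 -0.37  1.71  0.13  1.12 -0.86] F [-0.  -0.1 -0.5] op 51.1
```

View pics/t4.png

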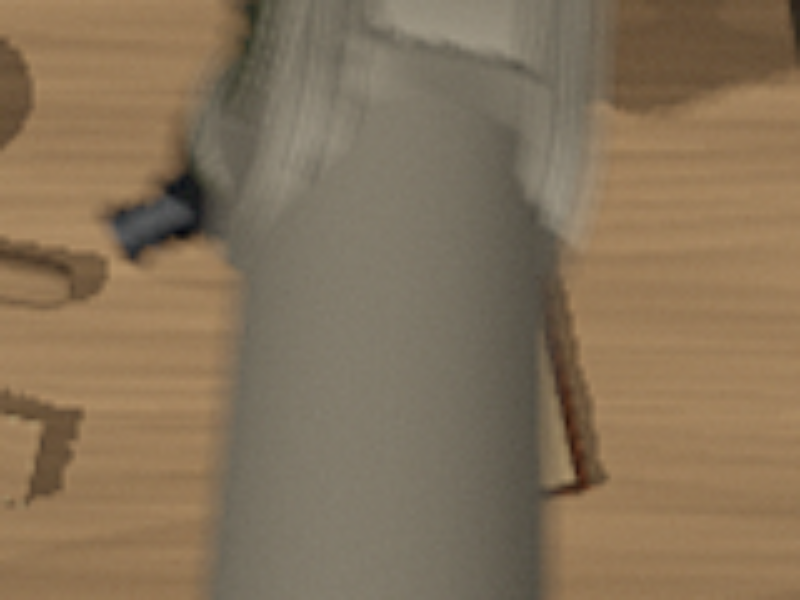

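arm_command(deltas=[{"x":2.3,"y":4.1,"z":0,"rx":0,"ry":0,"rz":0.17,"hand":0.6},{"x":4.6,"y":8.2,"z":0,"rx":0,"ry":0,"rz":0.34,"hand":0.6},{"x":6.9,"y":12.4,"z":0,"rx":0,"ry":0,"rz":0.52,"hand":0.6},{"x":9.2,"y":16.5,"z":0,"rx":0,"ry":0,"rz":0.69,"hand":0.6},{"x":11.5,"y":20.7,"z":0,"rx":0,"ry":0,"rz":0.87,"hand":0.6}])

```text
clock: 9.48
tool_pos: [0.6549, 0.0035, 0.2982]
tcp_rot: [-3.132, 1.565, 1.411]
force: [-0.0, 0.1, -1.0]
opening: 0.596
```

arm_command(deltas=[{"x":2.3,"y":4.1,"z":0,"rx":0,"ry":0,"rz":0.17,"hand":0.6},{"x":4.6,"y":8.3,"z":-1,"rx":0,"ry":0,"rz":0.35,"hand":0.6},{"x":4.6,"y":8.3,"z":-4,"rx":0,"ry":0,"rz":0.35,"hand":0.6},{"x":4.6,"y":8.3,"z":-6,"rx":0,"ry":0,"rz":0.35,"hand":0.6},{"x":4.6,"y":8.3,"z":-6,"rx":0,"ry":0,"rz":0.35,"hand":0.6}])

```text
clock: 10.1
tool_pos: [0.7004, 0.0852, 0.2367]
tcp_rot: [-2.573, 1.565, 2.319]
force: [-0.1, -0.3, 1.1]
opening: 0.602
```

```bash
python3 go.py 697 77 178 9;python3 - <<'E'
from h import *
p,d=robot.read_camera("scene")
cv2.imwrite("pics/s5.png",cv2.resize(p[180:300,280:440,::-1],(800,600)))
p,d=robot.read_camera("top")
cv2.imwrite("pics/t5.png",p[:,:,::-1])
E
```

```text
t 10.1 d cm [-0.34 -0.82 -5.87] rv [-0.004 -0.004 -0.023] jaw 10.3 j [ 0.22  0.71 -0.61  1.37  0.41  1.19 -0.25] F [-0.1 -0.3  1.1] op 51.2
```

View pics/s5.png

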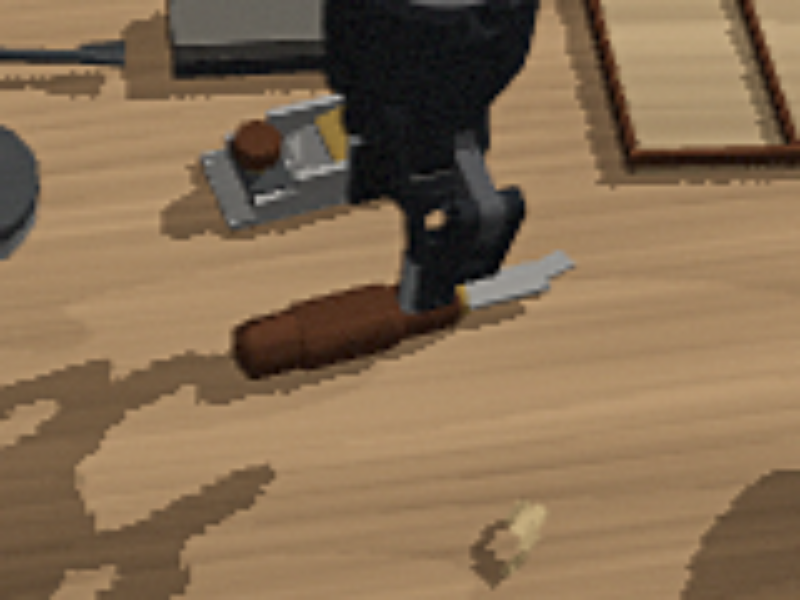

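View pics/t5.png

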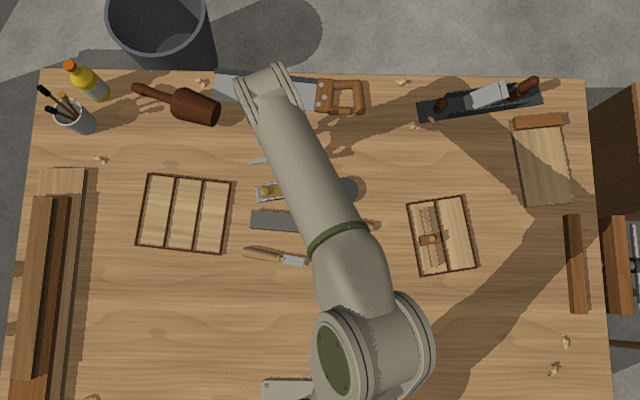

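arm_command(deltas=[{"x":-0.3,"y":-0.8,"z":-1,"rx":-0.004,"ry":-0.004,"rz":-0.023,"hand":0.6},{"x":-0.3,"y":-0.8,"z":-3,"rx":-0.004,"ry":-0.004,"rz":-0.023,"hand":0.6},{"x":-0.3,"y":-0.8,"z":-5,"rx":-0.004,"ry":-0.004,"rz":-0.023,"hand":0.6},{"x":-0.3,"y":-0.8,"z":-5.9,"rx":-0.004,"ry":-0.004,"rz":-0.023,"hand":0.6},{"x":-0.3,"y":-0.8,"z":-5.9,"rx":-0.004,"ry":-0.004,"rz":-0.023,"hand":0.6}])

```text
clock: 10.82
tool_pos: [0.6978, 0.0778, 0.179]
tcp_rot: [1.944, 1.568, 0.531]
force: [0.6, -0.5, -0.2]
opening: 0.6
```

arm_command(deltas=[{"x":0,"y":0,"z":0,"rx":0,"ry":0,"rz":0,"hand":0.4},{"x":0,"y":0,"z":0,"rx":0,"ry":0,"rz":0,"hand":0.1},{"x":0,"y":0,"z":0,"rx":0,"ry":0,"rz":0,"hand":0.1},{"x":0,"y":0,"z":0,"rx":0,"ry":0,"rz":0,"hand":0.1},{"x":0,"y":0,"z":0,"rx":0,"ry":0,"rz":0,"hand":0.1}], squeeze=40)

```text
clock: 11.45
tool_pos: [0.6981, 0.078, 0.1796]
tcp_rot: [1.851, 1.567, 0.437]
force: [0.7, 1.7, 5.7]
opening: 0.317
```

```bash
python3 go.py 697 77 178 9;python3 - <<'E'
from h import *
p,d=robot.read_camera("scene")
cv2.imwrite("pics/s6.png",cv2.resize(p[180:300,280:440,::-1],(800,600)))
E
```

```text
t 11.45 d cm [-0.11 -0.1  -0.16] rv [-0.001  0.003 -0.   ] jaw 9.0 j [ 0.22  0.76 -0.59  1.41  0.44  1.09 -0.29] F [0.7 1.7 5.7] op 26.9
```

View pics/s6.png

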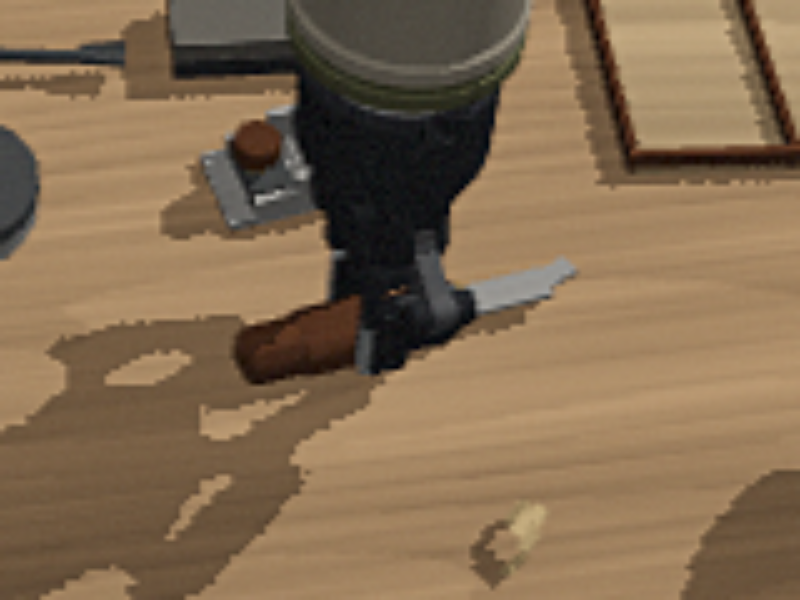

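arm_command(deltas=[{"x":0,"y":0,"z":2,"rx":0,"ry":0,"rz":0,"hand":0.1},{"x":0,"y":0,"z":5,"rx":0,"ry":0,"rz":0,"hand":0.1},{"x":0,"y":0,"z":8,"rx":0,"ry":0,"rz":0,"hand":0.1},{"x":-1,"y":-3,"z":10,"rx":0,"ry":0,"rz":-0.1,"hand":0.1},{"x":-3,"y":-7,"z":10,"rx":0,"ry":0,"rz":-0.26,"hand":0.1}])

```text
clock: 12.12
tool_pos: [0.6683, 0.0086, 0.2827]
tcp_rot: [1.895, 1.563, 0.219]
force: [0.1, -0.5, -2.0]
opening: 0.317
```

arm_command(deltas=[{"x":-2,"y":-4,"z":0,"rx":0,"ry":0,"rz":-0.16,"hand":0.1},{"x":-4,"y":-8.4,"z":0,"rx":0,"ry":0,"rz":-0.33,"hand":0.1},{"x":-6,"y":-12.8,"z":0,"rx":0,"ry":0,"rz":-0.5,"hand":0.1},{"x":-8,"y":-17.2,"z":0,"rx":0,"ry":0,"rz":-0.67,"hand":0.1},{"x":-10,"y":-21.6,"z":0,"rx":0,"ry":0,"rz":-0.84,"hand":0.1}])

```text
clock: 12.75
tool_pos: [0.5675, -0.2086, 0.2839]
tcp_rot: [1.932, 1.562, -0.589]
force: [-0.1, -0.7, -1.2]
opening: 0.319
```

```bash
python3 go.py 474 -390.5 270 -80
```

```text
t 12.75 d cm [ -9.35 -18.19  -1.39] rv [ 0.006  0.006 -0.446] jaw -54.5 j [ 0.59  0.41 -0.39  1.65  0.17  1.11 -0.8 ] F [-0.1 -0.7 -1.2] op 27.1
```

arm_command(deltas=[{"x":-2,"y":-4,"z":0,"rx":0,"ry":0,"rz":-0.11,"hand":0.1},{"x":-4.3,"y":-8.4,"z":0,"rx":0,"ry":0,"rz":-0.22,"hand":0.1},{"x":-6.6,"y":-12.8,"z":0,"rx":0,"ry":0,"rz":-0.34,"hand":0.1},{"x":-8.7,"y":-16.8,"z":0,"rx":0.006,"ry":0.006,"rz":-0.446,"hand":0.1},{"x":-9.4,"y":-18.2,"z":-2,"rx":0.006,"ry":0.006,"rz":-0.446,"hand":0.1}])

```text
clock: 13.38
tool_pos: [0.472, -0.3939, 0.2659]
tcp_rot: [1.92, 1.567, -1.052]
force: [1.0, 0.6, -0.8]
opening: 0.314
```

```bash
python3 go.py 474 -390.5 185 -80
```

```text
t 13.38 d cm [ 0.2   0.34 -8.09] rv [0.003 0.002 0.005] jaw -80.3 j [ 0.81  0.43 -0.23  1.64  0.11  1.08 -0.86] F [ 1.   0.6 -0.8] op 26.7
```

arm_command(deltas=[{"x":0.2,"y":0.3,"z":0,"rx":0.003,"ry":0.002,"rz":0.005,"hand":0.1},{"x":0.2,"y":0.3,"z":-2,"rx":0.003,"ry":0.002,"rz":0.005,"hand":0.1},{"x":0.2,"y":0.3,"z":-4,"rx":0.003,"ry":0.002,"rz":0.005,"hand":0.1},{"x":0.2,"y":0.3,"z":-5.5,"rx":0.003,"ry":0.002,"rz":0.005,"hand":0.1},{"x":0.2,"y":0.3,"z":-5.5,"rx":0.003,"ry":0.002,"rz":0.005,"hand":0.1}])

```text
clock: 14.0
tool_pos: [0.4737, -0.3902, 0.209]
tcp_rot: [-0.767, 1.568, 2.549]
force: [-0.1, 0.0, -0.3]
opening: 0.317
```

```bash
python3 go.py 474 -390.5 185 -80;python3 - <<'E'
from h import *
p,d=robot.read_camera("scene")
cv2.imwrite("pics/s7.png",cv2.resize(p[130:250,80:240,::-1],(800,600)))
E
```

```text
t 14.0 d cm [ 0.03 -0.03 -2.4 ] rv [-0.002 -0.002 -0.   ] jaw -80.0 j [ 0.8   0.5  -0.23  1.68  0.13  0.99 -0.87] F [-0.1  0.  -0.3] op 26.9
```

View pics/s7.png

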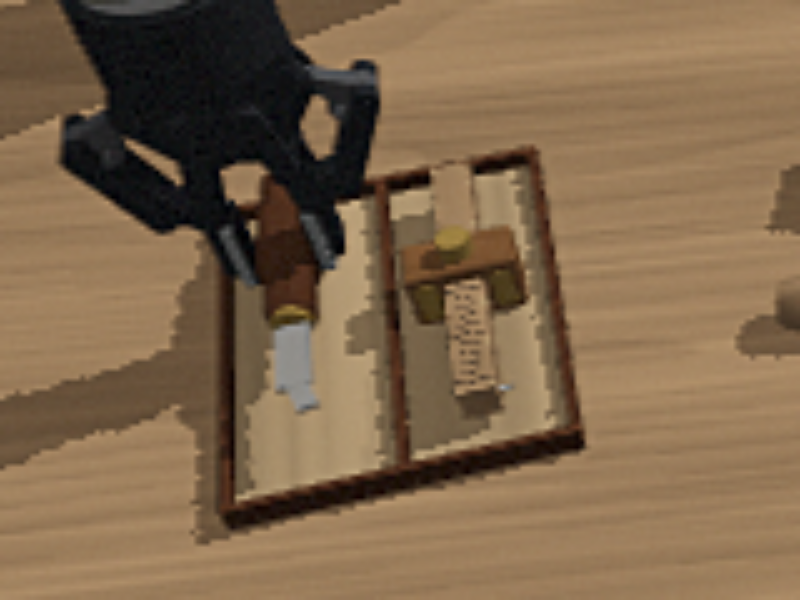

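arm_command(deltas=[{"x":0,"y":0,"z":-1,"rx":0,"ry":0,"rz":0,"hand":0.1},{"x":0,"y":0,"z":-1.8,"rx":0,"ry":0,"rz":0,"hand":0.1},{"x":0,"y":0,"z":-2.2,"rx":0,"ry":0,"rz":0,"hand":0.1},{"x":0,"y":0,"z":-2.35,"rx":0,"ry":0,"rz":0,"hand":0.1},{"x":0,"y":0,"z":-2.45,"rx":0,"ry":0,"rz":0,"hand":0.1}])

```text
clock: 14.68
tool_pos: [0.4741, -0.3907, 0.1859]
tcp_rot: [-0.564, 1.57, 2.752]
force: [0.3, -0.3, -0.9]
opening: 0.318
```

arm_command(deltas=[{"x":0,"y":0,"z":-0.1,"rx":0,"ry":0,"rz":0,"hand":0.1},{"x":0,"y":0,"z":-0.15,"rx":0,"ry":0,"rz":0,"hand":0.1},{"x":0,"y":0,"z":-0.2,"rx":0,"ry":0,"rz":0,"hand":0.1},{"x":0,"y":0,"z":-0.2,"rx":0,"ry":0,"rz":0,"hand":0.1},{"x":0,"y":0,"z":-0.2,"rx":0,"ry":0,"rz":0,"hand":0.1}])

```text
clock: 15.3
tool_pos: [0.4741, -0.3907, 0.1846]
tcp_rot: [-0.217, 1.57, 3.099]
force: [-2.7, 1.3, 6.5]
opening: 0.318
```

Contact. Release with small opening (walls clear), and lift.

arm_command(deltas=[{"x":0,"y":0,"z":0,"rx":0,"ry":0,"rz":0,"hand":0.36},{"x":0,"y":0,"z":0,"rx":0,"ry":0,"rz":0,"hand":0.4},{"x":0,"y":0,"z":0,"rx":0,"ry":0,"rz":0,"hand":0.42},{"x":0,"y":0,"z":0,"rx":0,"ry":0,"rz":0,"hand":0.42},{"x":0,"y":0,"z":1,"rx":0,"ry":0,"rz":0,"hand":0.42}])

```text
clock: 15.92
tool_pos: [0.4739, -0.3905, 0.1942]
tcp_rot: [-0.69, 1.569, 2.626]
force: [0.2, -0.1, 0.1]
opening: 0.423
```

arm_command(deltas=[{"x":0,"y":0,"z":3,"rx":0,"ry":0,"rz":0,"hand":0.42},{"x":0,"y":0,"z":6,"rx":0,"ry":0,"rz":0,"hand":0.42},{"x":0,"y":0,"z":9,"rx":0,"ry":0,"rz":0,"hand":0.5},{"x":1,"y":4,"z":11,"rx":0,"ry":0,"rz":0.16,"hand":0.6},{"x":2,"y":8,"z":11,"rx":0,"ry":0,"rz":0.33,"hand":0.7}])

```text
clock: 16.55
tool_pos: [0.4945, -0.3099, 0.307]
tcp_rot: [1.654, 1.568, -0.979]
force: [0.5, 0.4, -1.1]
opening: 0.697
```

```bash
python3 go.py 600 87 290 10.5
```

```text
t 16.55 d cm [10.55 39.69 -1.7 ] rv [1.000e-03 2.000e-03 1.245e+00] jaw -60.8 j [ 0.76  0.34 -0.33  1.68  0.12  1.14 -0.67] F [ 0.5  0.4 -1.1] op 59.3
```

arm_command(deltas=[{"x":1.2,"y":4.6,"z":0,"rx":0,"ry":0,"rz":0.16,"hand":0.7},{"x":2.4,"y":9.4,"z":0,"rx":0,"ry":0,"rz":0.33,"hand":0.7},{"x":3.6,"y":14.2,"z":0,"rx":0,"ry":0,"rz":0.5,"hand":0.7},{"x":4.9,"y":19,"z":0,"rx":0,"ry":0,"rz":0.67,"hand":0.7},{"x":6.3,"y":23.8,"z":0,"rx":0,"ry":0,"rz":0.84,"hand":0.7}])

```text
clock: 17.18
tool_pos: [0.5577, -0.0704, 0.3079]
tcp_rot: [1.485, 1.567, -0.302]
force: [1.2, 0.4, 0.0]
opening: 0.701
```

arm_command(deltas=[{"x":1.2,"y":4.6,"z":0,"rx":0,"ry":0,"rz":0.15,"hand":0.7},{"x":2.4,"y":9.2,"z":0,"rx":0,"ry":0,"rz":0.28,"hand":0.7},{"x":3.6,"y":13.5,"z":0,"rx":0,"ry":0,"rz":0.4,"hand":0.7},{"x":4.3,"y":15.9,"z":-2,"rx":0,"ry":0,"rz":0.4,"hand":0.7},{"x":4.3,"y":15.9,"z":-4,"rx":0,"ry":0,"rz":0.4,"hand":0.7}])

```text
clock: 17.8
tool_pos: [0.6007, 0.0909, 0.268]
tcp_rot: [1.695, 1.566, 0.311]
force: [-0.9, -1.1, 0.1]
opening: 0.697
```

```bash
python3 go.py 600 87 179 10.5
```

```text
t 17.8 d cm [-0.07 -0.39 -8.9 ] rv [-0.001  0.005 -0.004] jaw 10.7 j [ 0.3   0.49 -0.68  1.64  0.33  1.13 -0.27] F [-0.9 -1.1  0.1] op 59.2
```

arm_command(deltas=[{"x":-0.1,"y":-0.4,"z":-1,"rx":0,"ry":0.005,"rz":0,"hand":0.7},{"x":-0.1,"y":-0.4,"z":-4,"rx":0,"ry":0.005,"rz":0,"hand":0.7},{"x":-0.1,"y":-0.4,"z":-7,"rx":0,"ry":0.005,"rz":0,"hand":0.7},{"x":-0.1,"y":-0.4,"z":-8.9,"rx":0,"ry":0.005,"rz":0,"hand":0.7},{"x":-0.1,"y":-0.4,"z":-8.9,"rx":0,"ry":0.005,"rz":0,"hand":0.7}])

```text
clock: 18.42
tool_pos: [0.5993, 0.086, 0.1781]
tcp_rot: [-2.112, 1.568, 2.786]
force: [-0.2, -0.7, 0.5]
opening: 0.702
```

arm_command(deltas=[{"x":0,"y":0,"z":0,"rx":0,"ry":0,"rz":0,"hand":0.5},{"x":0,"y":0,"z":0,"rx":0,"ry":0,"rz":0,"hand":0.3},{"x":0,"y":0,"z":0,"rx":0,"ry":0,"rz":0,"hand":0.3},{"x":0,"y":0,"z":0,"rx":0,"ry":0,"rz":0,"hand":0.3},{"x":0,"y":0,"z":0,"rx":0,"ry":0,"rz":0,"hand":0.3}], squeeze=70)

```text
clock: 19.05
tool_pos: [0.6, 0.086, 0.1798]
tcp_rot: [3.137, 1.57, 1.752]
force: [-1.6, -0.5, 6.0]
opening: 0.497
```

```bash
python3 go.py 600 87 179 10.5;python3 - <<'E'
from h import *
p,d=robot.read_camera("scene")
cv2.imwrite("pics/s8.png",cv2.resize(p[150:270,270:430,::-1],(800,600)))
p,d=robot.read_camera("top")
cv2.imwrite("pics/t8.png",p[:,:,::-1])
E
```

```text
t 19.05 d cm [ 0.    0.1  -0.08] rv [-0.001 -0.    -0.002] jaw 10.6 j [ 0.27  0.6  -0.63  1.7   0.41  0.98 -0.32] F [-1.6 -0.5  6. ] op 42.2
```

View pics/s8.png

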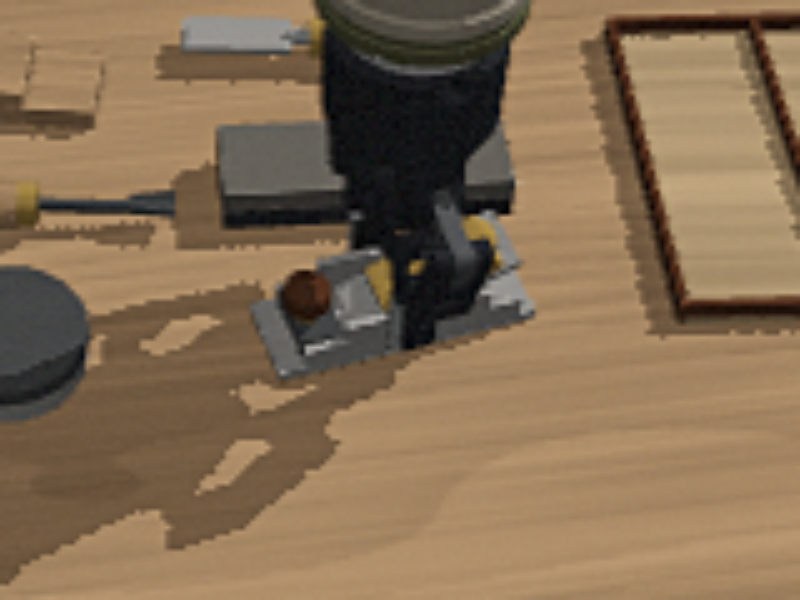

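View pics/t8.png

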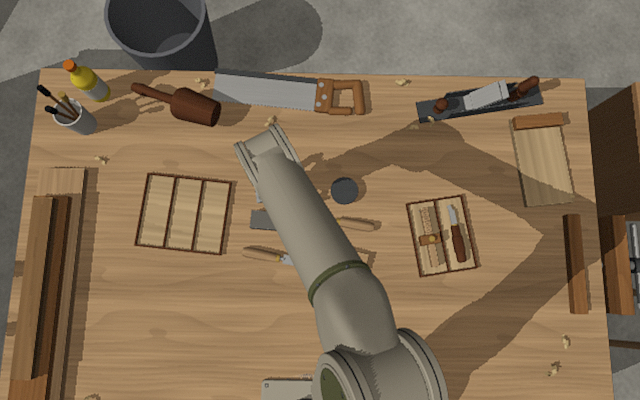

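arm_command(deltas=[{"x":0,"y":0,"z":2,"rx":0,"ry":0,"rz":0,"hand":0.3},{"x":0,"y":0,"z":5,"rx":0,"ry":0,"rz":0,"hand":0.3},{"x":0,"y":0,"z":8,"rx":0,"ry":0,"rz":0,"hand":0.3},{"x":0,"y":3,"z":9,"rx":0,"ry":0,"rz":0.14,"hand":0.3},{"x":-1,"y":7,"z":9,"rx":0,"ry":0,"rz":0.3,"hand":0.3}])

```text
clock: 19.77
tool_pos: [0.5907, 0.1556, 0.2723]
tcp_rot: [1.201, 1.568, 0.118]
force: [0.3, 0.8, -6.2]
opening: 0.491
```

arm_command(deltas=[{"x":-0.8,"y":4,"z":0,"rx":0,"ry":0,"rz":0.16,"hand":0.3},{"x":-1.6,"y":8.5,"z":0,"rx":0,"ry":0,"rz":0.33,"hand":0.3},{"x":-2.4,"y":13,"z":0,"rx":0,"ry":0,"rz":0.5,"hand":0.3},{"x":-3.2,"y":17.5,"z":0,"rx":0,"ry":0,"rz":0.67,"hand":0.3},{"x":-4,"y":21.5,"z":0,"rx":0,"ry":0,"rz":0.83,"hand":0.3}])

```text
clock: 20.4
tool_pos: [0.5502, 0.3719, 0.2735]
tcp_rot: [1.108, 1.568, 0.861]
force: [0.5, 0.7, -5.3]
opening: 0.503
```

```bash
python3 go.py 541.5 415.5 230 84.5
```

```text
t 20.4 d cm [-0.87  4.36 -4.35] rv [-0.002  0.002  0.152] jaw 75.8 j [-0.05  0.69 -0.9   1.46  0.55  1.26  0.32] F [ 0.5  0.7 -5.3] op 42.7
```

arm_command(deltas=[{"x":-0.4,"y":2,"z":0,"rx":0,"ry":0,"rz":0.08,"hand":0.3},{"x":-0.9,"y":4,"z":0,"rx":0,"ry":0,"rz":0.152,"hand":0.3},{"x":-0.9,"y":4.4,"z":-1,"rx":0,"ry":0.002,"rz":0.152,"hand":0.3},{"x":-0.9,"y":4.4,"z":-4.3,"rx":0,"ry":0.002,"rz":0.152,"hand":0.3},{"x":-0.9,"y":4.4,"z":-4.3,"rx":0,"ry":0.002,"rz":0.152,"hand":0.3}])

```text
clock: 21.02
tool_pos: [0.5414, 0.4138, 0.2278]
tcp_rot: [-2.566, 1.566, -2.664]
force: [0.2, -0.7, -4.8]
opening: 0.495
```

```bash
python3 go.py 541.5 415.5 185 84.5;python3 - <<'E'
from h import *
p,d=robot.read_camera("scene")
cv2.imwrite("pics/s9.png",cv2.resize(p[110:230,370:530,::-1],(800,600)))
E
```

```text
t 21.02 d cm [ 0.01  0.17 -4.28] rv [ 0.002 -0.004  0.002] jaw 84.4 j [-0.13  0.78 -0.89  1.44  0.62  1.22  0.38] F [ 0.2 -0.7 -4.8] op 42.1
```

View pics/s9.png

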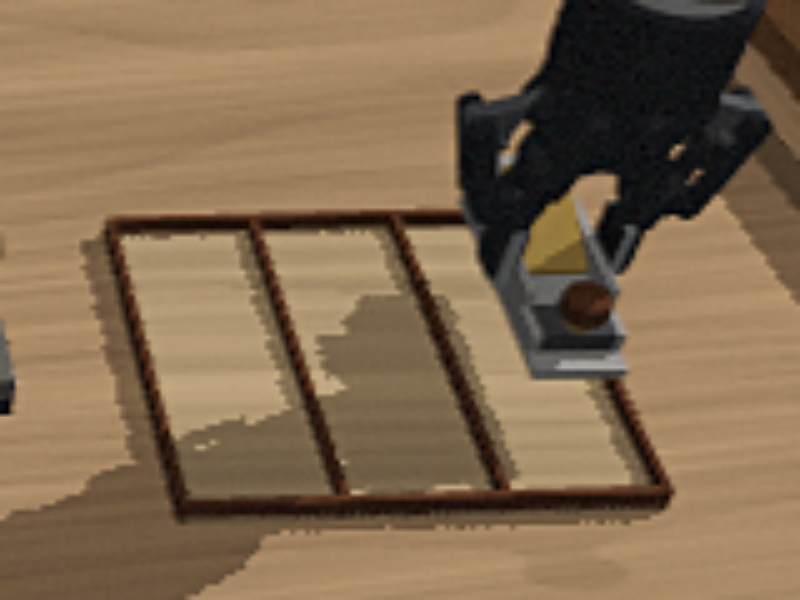

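arm_command(deltas=[{"x":0,"y":0.15,"z":-1.5,"rx":0.002,"ry":-0.004,"rz":0,"hand":0.3},{"x":0,"y":0.15,"z":-3,"rx":0.002,"ry":-0.004,"rz":0,"hand":0.3},{"x":0,"y":0.15,"z":-3.7,"rx":0.002,"ry":-0.004,"rz":0,"hand":0.3},{"x":0,"y":0.15,"z":-4,"rx":0.002,"ry":-0.004,"rz":0,"hand":0.3},{"x":0,"y":0.15,"z":-4.1,"rx":0.002,"ry":-0.004,"rz":0,"hand":0.3}])

```text
clock: 21.7
tool_pos: [0.5417, 0.4161, 0.1889]
tcp_rot: [0.952, 1.568, 0.854]
force: [-0.1, -0.1, -5.9]
opening: 0.497
```

arm_command(deltas=[{"x":0,"y":0,"z":-0.15,"rx":0,"ry":0,"rz":0,"hand":0.3},{"x":0,"y":0,"z":-0.25,"rx":0,"ry":0,"rz":0,"hand":0.3},{"x":0,"y":0,"z":-0.3,"rx":0,"ry":0,"rz":0,"hand":0.3},{"x":0,"y":0,"z":-0.35,"rx":0,"ry":0,"rz":0,"hand":0.3},{"x":0,"y":0,"z":-0.35,"rx":0,"ry":0,"rz":0,"hand":0.3}])

```text
clock: 22.32
tool_pos: [0.5417, 0.4162, 0.1853]
tcp_rot: [0.952, 1.568, 0.854]
force: [-0.1, 0.1, -6.0]
opening: 0.496
```

arm_command(deltas=[{"x":0,"y":0,"z":-0.05,"rx":0,"ry":0,"rz":0,"hand":0.3},{"x":0,"y":0,"z":-0.1,"rx":0,"ry":0,"rz":0,"hand":0.3},{"x":0,"y":0,"z":-0.15,"rx":0,"ry":0,"rz":0,"hand":0.3},{"x":0,"y":0,"z":-0.15,"rx":0,"ry":0,"rz":0,"hand":0.3},{"x":0,"y":0,"z":-0.15,"rx":0,"ry":0,"rz":0,"hand":0.3}])

```text
clock: 22.95
tool_pos: [0.5417, 0.4162, 0.1849]
tcp_rot: [0.803, 1.567, 0.705]
force: [-2.5, -3.9, 6.1]
opening: 0.499
```

Contact. Release.

arm_command(deltas=[{"x":0,"y":0,"z":0,"rx":0,"ry":0,"rz":0,"hand":0.54},{"x":0,"y":0,"z":0,"rx":0,"ry":0,"rz":0,"hand":0.57},{"x":0,"y":0,"z":0,"rx":0,"ry":0,"rz":0,"hand":0.6},{"x":0,"y":0,"z":0,"rx":0,"ry":0,"rz":0,"hand":0.6},{"x":0,"y":0,"z":1,"rx":0,"ry":0,"rz":0,"hand":0.6}])

```text
clock: 23.58
tool_pos: [0.5415, 0.416, 0.1945]
tcp_rot: [0.838, 1.569, 0.74]
force: [-1.2, 0.3, 0.4]
opening: 0.6
```

arm_command(deltas=[{"x":0,"y":0,"z":3,"rx":0,"ry":0,"rz":0,"hand":0.6},{"x":0,"y":0,"z":6,"rx":0,"ry":0,"rz":0,"hand":0.6},{"x":0,"y":0,"z":9,"rx":0,"ry":0,"rz":0,"hand":0.6},{"x":-1,"y":-4,"z":11,"rx":0,"ry":0,"rz":-0.16,"hand":0.6},{"x":-2,"y":-8,"z":11,"rx":0,"ry":0,"rz":-0.33,"hand":0.6}])

```text
clock: 24.2
tool_pos: [0.5211, 0.3361, 0.3069]
tcp_rot: [1.026, 1.565, 0.593]
force: [0.7, -0.9, 1.2]
opening: 0.598
```

```bash
python3 go.py 427 119 290 -10
```

```text
t 24.2 d cm [ -9.41 -21.71  -1.69] rv [ 0.     0.006 -1.313] jaw 65.2 j [ 0.04  0.56 -0.92  1.56  0.46  1.25  0.18] F [ 0.7 -0.9  1.2] op 50.8
```

arm_command(deltas=[{"x":-1,"y":-2.5,"z":0,"rx":0,"ry":0,"rz":-0.17,"hand":0.6},{"x":-2.3,"y":-5.2,"z":0,"rx":0,"ry":0,"rz":-0.34,"hand":0.6},{"x":-3.5,"y":-8,"z":0,"rx":0,"ry":0,"rz":-0.51,"hand":0.6},{"x":-4.7,"y":-10.8,"z":0,"rx":0,"ry":0,"rz":-0.68,"hand":0.6},{"x":-5.9,"y":-13.6,"z":0,"rx":0,"ry":0,"rz":-0.85,"hand":0.6}])

```text
clock: 24.82
tool_pos: [0.4616, 0.1995, 0.3076]
tcp_rot: [1.078, 1.564, -0.21]
force: [-0.3, -0.6, -0.5]
opening: 0.6
```

arm_command(deltas=[{"x":-1.2,"y":-2.7,"z":0,"rx":0,"ry":0,"rz":-0.16,"hand":0.6},{"x":-2.4,"y":-5.4,"z":0,"rx":0,"ry":0,"rz":-0.32,"hand":0.6},{"x":-3.5,"y":-8.1,"z":-1,"rx":0,"ry":0,"rz":-0.46,"hand":0.6},{"x":-3.5,"y":-8.1,"z":-3,"rx":0,"ry":0,"rz":-0.46,"hand":0.6},{"x":-3.5,"y":-8.1,"z":-4,"rx":0,"ry":0,"rz":-0.46,"hand":0.6}])

```text
clock: 25.45
tool_pos: [0.4263, 0.1185, 0.2675]
tcp_rot: [1.055, 1.564, -0.692]
force: [-0.2, -0.1, -0.4]
opening: 0.6
```

```bash
python3 go.py 427 119 178 -10;python3 - <<'E'
from h import *
p,d=robot.read_camera("top")
cv2.imwrite("pics/t10.png",p[:,:,::-1])
E
```

```text
t 25.45 d cm [ 0.07  0.05 -8.95] rv [0.004 0.005 0.002] jaw -10.1 j [ 0.37  0.13 -0.77  2.05  0.11  1.   -0.64] F [-0.2 -0.1 -0.4] op 51.0
```

View pics/t10.png

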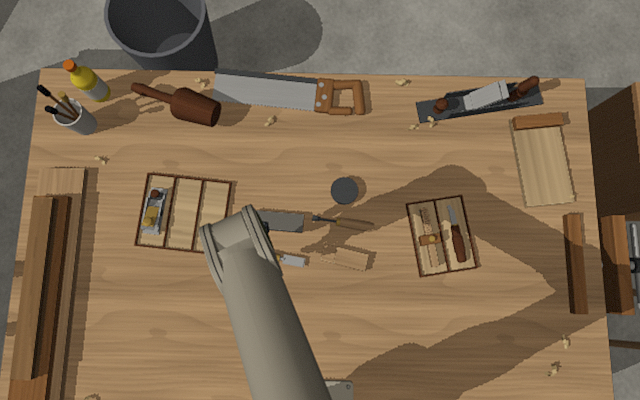

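arm_command(deltas=[{"x":0.1,"y":0,"z":-2,"rx":0.004,"ry":0.005,"rz":0,"hand":0.6},{"x":0.1,"y":0,"z":-5,"rx":0.004,"ry":0.005,"rz":0,"hand":0.6},{"x":0.1,"y":0,"z":-7.5,"rx":0.004,"ry":0.005,"rz":0,"hand":0.6},{"x":0.1,"y":0,"z":-9,"rx":0.004,"ry":0.005,"rz":0,"hand":0.6},{"x":0.1,"y":0,"z":-9,"rx":0.004,"ry":0.005,"rz":0,"hand":0.6}])

```text
clock: 26.12
tool_pos: [0.427, 0.119, 0.1762]
tcp_rot: [-1.474, 1.568, 3.063]
force: [-0.3, 1.4, 0.5]
opening: 0.601
```

arm_command(deltas=[{"x":0,"y":0,"z":0,"rx":0,"ry":0,"rz":0,"hand":0.4},{"x":0,"y":0,"z":0,"rx":0,"ry":0,"rz":0,"hand":0.1},{"x":0,"y":0,"z":0,"rx":0,"ry":0,"rz":0,"hand":0.1},{"x":0,"y":0,"z":0,"rx":0,"ry":0,"rz":0,"hand":0.1},{"x":0,"y":0,"z":0,"rx":0,"ry":0,"rz":0,"hand":0.1}], squeeze=40)

```text
clock: 26.75
tool_pos: [0.4276, 0.1192, 0.1773]
tcp_rot: [-1.935, 1.57, 2.602]
force: [-1.3, -0.2, 7.5]
opening: 0.284
```

```bash
python3 go.py 427 119 178 -10;python3 - <<'E'
from h import *
p,d=robot.read_camera("scene")
cv2.imwrite("pics/s11.png",cv2.resize(p[110:230,270:430,::-1],(800,600)))
E
```

```text
t 26.75 d cm [-0.06 -0.02  0.07] rv [-0.    -0.001  0.001] jaw -10.0 j [ 0.3   0.3  -0.72  2.11  0.27  0.82 -0.77] F [-1.3 -0.2  7.5] op 24.1
```

View pics/s11.png

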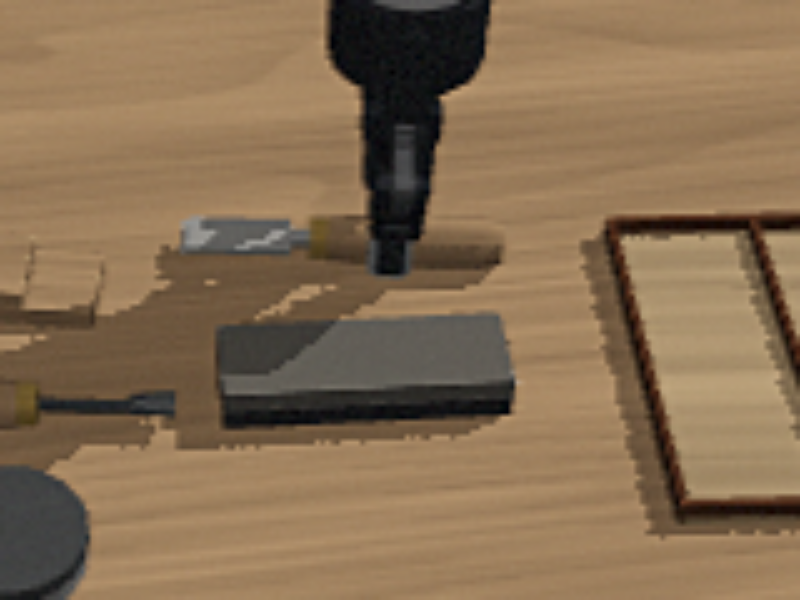

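arm_command(deltas=[{"x":0,"y":0,"z":2,"rx":0,"ry":0,"rz":0,"hand":0.1},{"x":0,"y":0,"z":5,"rx":0,"ry":0,"rz":0,"hand":0.1},{"x":0,"y":0,"z":8,"rx":0,"ry":0,"rz":0,"hand":0.1},{"x":1,"y":2,"z":10,"rx":0,"ry":0,"rz":0.14,"hand":0.1},{"x":2,"y":4,"z":10,"rx":0,"ry":0,"rz":0.3,"hand":0.1}])

```text
clock: 27.42
tool_pos: [0.4483, 0.1597, 0.2793]
tcp_rot: [1.357, 1.568, -0.085]
force: [0.5, 0.5, -1.8]
opening: 0.284
```

arm_command(deltas=[{"x":0.7,"y":2,"z":0,"rx":0,"ry":0,"rz":0.16,"hand":0.1},{"x":1.4,"y":4.5,"z":0,"rx":0,"ry":0,"rz":0.33,"hand":0.1},{"x":2.2,"y":7,"z":0,"rx":0,"ry":0,"rz":0.5,"hand":0.1},{"x":3,"y":9.5,"z":0,"rx":0,"ry":0,"rz":0.67,"hand":0.1},{"x":3.8,"y":12,"z":0,"rx":0,"ry":0,"rz":0.84,"hand":0.1}])

```text
clock: 28.05
tool_pos: [0.4866, 0.2802, 0.2795]
tcp_rot: [1.252, 1.568, 0.655]
force: [-0.2, 0.4, -0.8]
opening: 0.283
```

```bash
python3 go.py 509.6 342.4 230 84.5
```

```text
t 28.05 d cm [ 2.3   6.22 -4.95] rv [-0.003  0.002  0.501] jaw 55.8 j [ 0.16  0.46 -0.94  1.74  0.41  1.14  0.07] F [-0.2  0.4 -0.8] op 24.0
```

arm_command(deltas=[{"x":0.7,"y":2,"z":0,"rx":0,"ry":0,"rz":0.16,"hand":0.1},{"x":1.5,"y":4.2,"z":0,"rx":0,"ry":0,"rz":0.33,"hand":0.1},{"x":2.3,"y":6.2,"z":0,"rx":0,"ry":0,"rz":0.5,"hand":0.1},{"x":2.3,"y":6.2,"z":-2.5,"rx":-0.003,"ry":0.002,"rz":0.5,"hand":0.1},{"x":2.3,"y":6.2,"z":-5,"rx":-0.003,"ry":0.002,"rz":0.5,"hand":0.1}])

```text
clock: 28.68
tool_pos: [0.5094, 0.3414, 0.2277]
tcp_rot: [-1.817, 1.569, -1.917]
force: [0.6, 0.1, -0.9]
opening: 0.285
```

```bash
python3 go.py 509.6 342.4 183 84.5;python3 - <<'E'
from h import *
p,d=robot.read_camera("scene")
cv2.imwrite("pics/s12.png",cv2.resize(p[110:230,370:530,::-1],(800,600)))
E
```

```text
t 28.68 d cm [ 0.02  0.1  -4.47] rv [ 0.002 -0.001  0.004] jaw 84.3 j [ 0.04  0.67 -0.95  1.64  0.59  1.15  0.41] F [ 0.6  0.1 -0.9] op 24.2
```

View pics/s12.png

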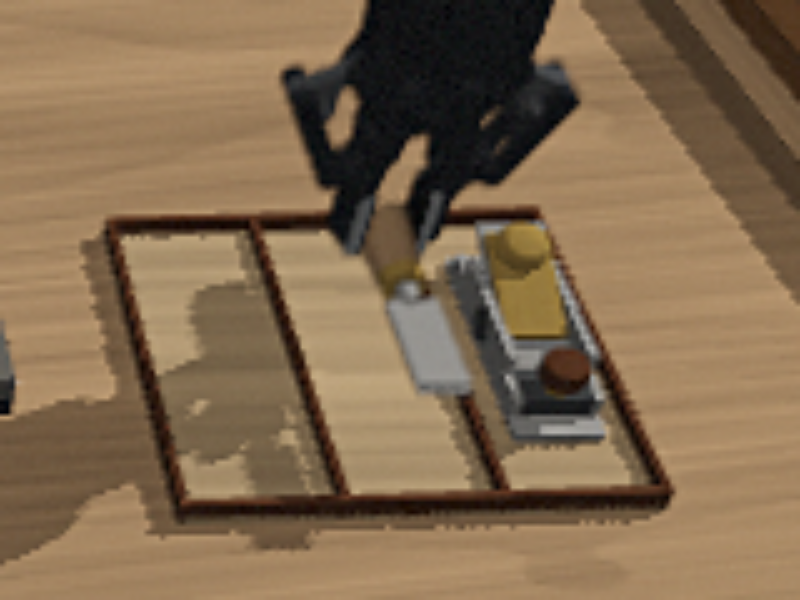

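arm_command(deltas=[{"x":0,"y":0.1,"z":-1.5,"rx":0.002,"ry":0,"rz":0.004,"hand":0.1},{"x":0,"y":0.1,"z":-3,"rx":0.002,"ry":0,"rz":0.004,"hand":0.1},{"x":0,"y":0.1,"z":-3.8,"rx":0.002,"ry":0,"rz":0.004,"hand":0.1},{"x":0,"y":0.1,"z":-4.2,"rx":0.002,"ry":0,"rz":0.004,"hand":0.1},{"x":0,"y":0.1,"z":-4.4,"rx":0.002,"ry":0,"rz":0.004,"hand":0.1}])

```text
clock: 29.35
tool_pos: [0.5086, 0.3416, 0.1823]
tcp_rot: [-2.274, 1.566, -2.371]
force: [-12.3, -11.4, 33.4]
opening: 0.286
```

arm_command(deltas=[{"x":0,"y":0,"z":-0.05,"rx":0,"ry":0,"rz":0,"hand":0.1},{"x":0,"y":0,"z":-0.1,"rx":0,"ry":0,"rz":0,"hand":0.1},{"x":0,"y":0,"z":-0.15,"rx":0,"ry":0,"rz":0,"hand":0.1},{"x":0,"y":0,"z":-0.2,"rx":0,"ry":0,"rz":0,"hand":0.1},{"x":0,"y":0,"z":-0.2,"rx":0,"ry":0,"rz":0,"hand":0.1}])

```text
clock: 29.98
tool_pos: [0.5087, 0.3421, 0.1823]
tcp_rot: [-2.013, 1.567, -2.11]
force: [-5.8, -6.1, 19.1]
opening: 0.278
```

```bash
python3 go.py 509.6 342.4 183 84.5;python3 - <<'E'
from h import *
p,d=robot.read_camera("scene")
cv2.imwrite("pics/s13.png",cv2.resize(p[110:230,370:530,::-1],(800,600)))
E
```

```text
t 29.98 d cm [0.09 0.03 0.07] rv [ 0.003 -0.002  0.001] jaw 84.5 j [ 0.01  0.72 -0.91  1.66  0.63  1.08  0.38] F [-5.8 -6.1 19.1] op 23.7
```

View pics/s13.png

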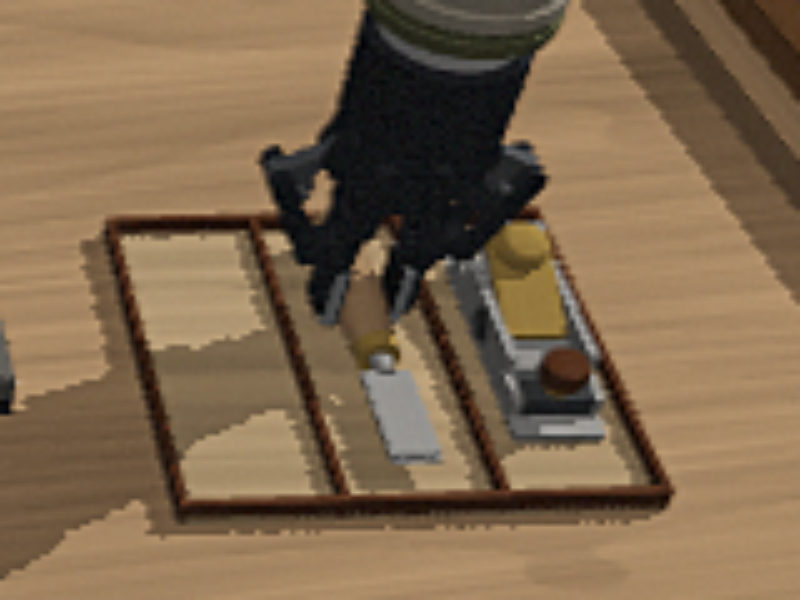

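arm_command(deltas=[{"x":0,"y":0,"z":0,"rx":0,"ry":0,"rz":0,"hand":0.1},{"x":0,"y":0,"z":0,"rx":0,"ry":0,"rz":0,"hand":0.1},{"x":0,"y":0,"z":0,"rx":0,"ry":0,"rz":0,"hand":0.1},{"x":0,"y":0,"z":0.02,"rx":0,"ry":0,"rz":0,"hand":0.1},{"x":0,"y":0,"z":0.02,"rx":0,"ry":0,"rz":0,"hand":0.1}])

```text
clock: 30.65
tool_pos: [0.5088, 0.3421, 0.1824]
tcp_rot: [-2.015, 1.567, -2.112]
force: [0.8, 0.7, -0.2]
opening: 0.284
```

arm_command(deltas=[{"x":0,"y":0,"z":0,"rx":0,"ry":0,"rz":0,"hand":0.32},{"x":0,"y":0,"z":0,"rx":0,"ry":0,"rz":0,"hand":0.36},{"x":0,"y":0,"z":0,"rx":0,"ry":0,"rz":0,"hand":0.39},{"x":0,"y":0,"z":0,"rx":0,"ry":0,"rz":0,"hand":0.39},{"x":0,"y":0,"z":1,"rx":0,"ry":0,"rz":0,"hand":0.39}])

```text
clock: 31.28
tool_pos: [0.5086, 0.3419, 0.1922]
tcp_rot: [-2.151, 1.566, -2.248]
force: [-0.0, -0.5, -0.1]
opening: 0.392
```

arm_command(deltas=[{"x":0,"y":0,"z":3,"rx":0,"ry":0,"rz":0,"hand":0.39},{"x":0,"y":0,"z":6,"rx":0,"ry":0,"rz":0,"hand":0.39},{"x":0,"y":0,"z":9,"rx":0,"ry":0,"rz":0,"hand":0.5},{"x":0,"y":-4,"z":11,"rx":0,"ry":0,"rz":-0.16,"hand":0.6},{"x":0,"y":-8,"z":11,"rx":0,"ry":0,"rz":-0.33,"hand":0.75}])

```text
clock: 31.9
tool_pos: [0.5086, 0.2619, 0.3045]
tcp_rot: [-2.044, 1.569, -2.475]
force: [0.9, -0.6, -1.4]
opening: 0.744
```

```bash
python3 go.py 517 89 290 -4
```

```text
t 31.9 d cm [  0.84 -17.29  -1.45] rv [ 0.    -0.002 -1.21 ] jaw 65.3 j [ 0.23  0.47 -0.98  1.69  0.42  1.21  0.28] F [ 0.9 -0.6 -1.4] op 63.2
```

arm_command(deltas=[{"x":0.1,"y":-2.4,"z":0,"rx":0,"ry":0,"rz":-0.17,"hand":0.74},{"x":0.2,"y":-4.9,"z":0,"rx":0,"ry":0,"rz":-0.34,"hand":0.74},{"x":0.4,"y":-7.4,"z":0,"rx":0,"ry":0,"rz":-0.52,"hand":0.74},{"x":0.5,"y":-9.9,"z":0,"rx":0,"ry":0,"rz":-0.69,"hand":0.74},{"x":0.6,"y":-12.4,"z":0,"rx":0,"ry":0,"rz":-0.87,"hand":0.74}])

```text
clock: 32.52
tool_pos: [0.5145, 0.1373, 0.3052]
tcp_rot: [-2.327, 1.57, 2.65]
force: [0.8, 0.8, -2.1]
opening: 0.739
```

arm_command(deltas=[{"x":0.1,"y":-2.4,"z":0,"rx":0,"ry":0,"rz":-0.17,"hand":0.74},{"x":0.2,"y":-4.9,"z":-1,"rx":0,"ry":0,"rz":-0.34,"hand":0.74},{"x":0.2,"y":-4.9,"z":-2,"rx":0,"ry":0,"rz":-0.34,"hand":0.74},{"x":0.2,"y":-4.9,"z":-4,"rx":0,"ry":0,"rz":-0.34,"hand":0.74},{"x":0.2,"y":-4.9,"z":-4,"rx":0,"ry":0,"rz":-0.34,"hand":0.74}])

```text
clock: 33.15
tool_pos: [0.5156, 0.0893, 0.2636]
tcp_rot: [-1.788, 1.567, 2.853]
force: [0.4, 0.4, 0.1]
opening: 0.74
```

```bash
python3 go.py 517 89 179 -4;python3 - <<'E'
from h import *
p,d=robot.read_camera("top")
cv2.imwrite("pics/t14.png",p[:,:,::-1])
E
```

```text
t 33.15 d cm [ 0.14 -0.03 -8.46] rv [-0.001 -0.004  0.002] jaw -4.1 j [ 0.39  0.33 -0.74  1.86  0.25  1.05 -0.52] F [0.4 0.4 0.1] op 62.9
```

View pics/t14.png

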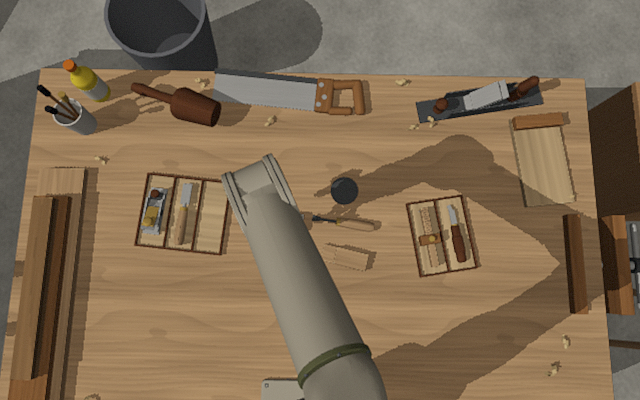

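arm_command(deltas=[{"x":0.1,"y":0,"z":-1,"rx":0,"ry":-0.004,"rz":0,"hand":0.74},{"x":0.1,"y":0,"z":-4,"rx":0,"ry":-0.004,"rz":0,"hand":0.74},{"x":0.1,"y":0,"z":-7,"rx":0,"ry":-0.004,"rz":0,"hand":0.74},{"x":0.1,"y":0,"z":-8.3,"rx":0,"ry":-0.004,"rz":0,"hand":0.74},{"x":0.1,"y":0,"z":-8.3,"rx":0,"ry":-0.004,"rz":0,"hand":0.74}])

```text
clock: 33.83
tool_pos: [0.5169, 0.0896, 0.1811]
tcp_rot: [2.933, 1.569, 1.291]
force: [-0.3, -0.6, 0.9]
opening: 0.741
```

arm_command(deltas=[{"x":0,"y":0,"z":0,"rx":0,"ry":0,"rz":0,"hand":0.5},{"x":0,"y":0,"z":0,"rx":0,"ry":0,"rz":0,"hand":0.3},{"x":0,"y":0,"z":0,"rx":0,"ry":0,"rz":0,"hand":0.3},{"x":0,"y":0,"z":0,"rx":0,"ry":0,"rz":0,"hand":0.3},{"x":0,"y":0,"z":0,"rx":0,"ry":0,"rz":0,"hand":0.3}], squeeze=70)

```text
clock: 34.45
tool_pos: [0.5174, 0.0898, 0.1824]
tcp_rot: [2.197, 1.568, 0.555]
force: [-1.7, -0.8, 6.4]
opening: 0.539
```

```bash
python3 go.py 517 89 180 -4;python3 - <<'E'
from h import *
p,d=robot.read_camera("scene")
cv2.imwrite("pics/s15.png",cv2.resize(p[110:230,270:430,::-1],(800,600)))
E
```

```text
t 34.45 d cm [-0.04 -0.08 -0.24] rv [-0.002  0.003  0.002] jaw -4.1 j [ 0.33  0.45 -0.69  1.91  0.36  0.9  -0.6 ] F [-1.7 -0.8  6.4] op 45.8
```

View pics/s15.png

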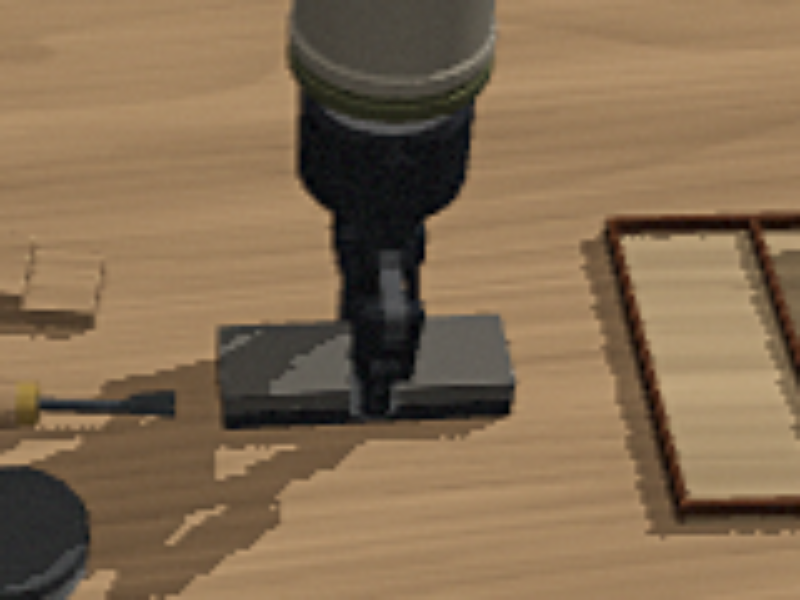

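arm_command(deltas=[{"x":0,"y":0,"z":2,"rx":0,"ry":0,"rz":0,"hand":0.3},{"x":0,"y":0,"z":5,"rx":0,"ry":0,"rz":0,"hand":0.3},{"x":0,"y":0,"z":8,"rx":0,"ry":0,"rz":0,"hand":0.3},{"x":0,"y":1.5,"z":9,"rx":0,"ry":0,"rz":0.14,"hand":0.3},{"x":0,"y":3.5,"z":9,"rx":0,"ry":0,"rz":0.3,"hand":0.3}])

```text
clock: 35.12
tool_pos: [0.5178, 0.1249, 0.2749]
tcp_rot: [1.69, 1.565, 0.351]
force: [-0.7, 0.3, -4.4]
opening: 0.543
```

arm_command(deltas=[{"x":0,"y":2,"z":0,"rx":0,"ry":0,"rz":0.16,"hand":0.3},{"x":0.2,"y":4,"z":0,"rx":0,"ry":0,"rz":0.33,"hand":0.3},{"x":0.4,"y":6,"z":0,"rx":0,"ry":0,"rz":0.5,"hand":0.3},{"x":0.6,"y":8,"z":0,"rx":0,"ry":0,"rz":0.67,"hand":0.3},{"x":0.8,"y":10,"z":0,"rx":0,"ry":0,"rz":0.84,"hand":0.3}])

```text
clock: 35.75
tool_pos: [0.5258, 0.2254, 0.2764]
tcp_rot: [1.504, 1.565, 1.01]
force: [0.0, 0.2, -4.3]
opening: 0.545
```

```bash
python3 go.py 527.5 265.5 230 84.5
```

```text
t 35.75 d cm [ 0.17  4.01 -4.64] rv [-0.005  0.002  0.397] jaw 61.7 j [ 0.28  0.5  -0.96  1.72  0.44  1.15  0.28] F [ 0.   0.2 -4.3] op 46.3
```

arm_command(deltas=[{"x":0.1,"y":1.6,"z":0,"rx":0,"ry":0,"rz":0.16,"hand":0.3},{"x":0.2,"y":3.2,"z":0,"rx":0,"ry":0,"rz":0.3,"hand":0.3},{"x":0.2,"y":4,"z":-1,"rx":-0.005,"ry":0.002,"rz":0.397,"hand":0.3},{"x":0.2,"y":4,"z":-3,"rx":-0.005,"ry":0.002,"rz":0.397,"hand":0.3},{"x":0.2,"y":4,"z":-4.5,"rx":-0.005,"ry":0.002,"rz":0.397,"hand":0.3}])

```text
clock: 36.38
tool_pos: [0.5278, 0.2644, 0.2302]
tcp_rot: [-2.146, 1.57, -2.246]
force: [-0.7, -0.6, -3.6]
opening: 0.541
```

```bash
python3 go.py 527.5 265.5 190 84.5;python3 - <<'E'
from h import *
p,d=robot.read_camera("scene")
cv2.imwrite("pics/s16.png",cv2.resize(p[110:230,370:530,::-1],(800,600)))
E
```

```text
t 36.38 d cm [-0.03  0.11 -4.02] rv [ 0.001 -0.001  0.003] jaw 84.3 j [ 0.21  0.63 -0.98  1.7   0.57  1.13  0.53] F [-0.7 -0.6 -3.6] op 46.0
```

View pics/s16.png

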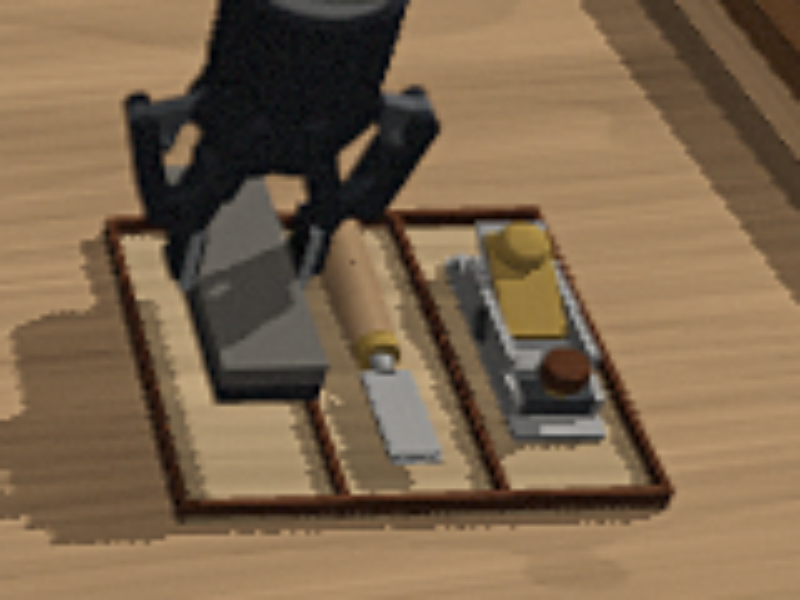

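arm_command(deltas=[{"x":0,"y":0.1,"z":-1.5,"rx":0,"ry":0,"rz":0.003,"hand":0.3},{"x":0,"y":0.1,"z":-3,"rx":0,"ry":0,"rz":0.003,"hand":0.3},{"x":0,"y":0.1,"z":-3.6,"rx":0,"ry":0,"rz":0.003,"hand":0.3},{"x":0,"y":0.1,"z":-3.9,"rx":0,"ry":0,"rz":0.003,"hand":0.3},{"x":0,"y":0.1,"z":-4.0,"rx":0,"ry":0,"rz":0.003,"hand":0.3}])

```text
clock: 37.05
tool_pos: [0.5275, 0.2651, 0.1884]
tcp_rot: [-2.481, 1.568, -2.577]
force: [0.3, 0.3, -3.2]
opening: 0.542
```

arm_command(deltas=[{"x":0,"y":0,"z":-0.05,"rx":0,"ry":0,"rz":0,"hand":0.3},{"x":0,"y":0,"z":-0.1,"rx":0,"ry":0,"rz":0,"hand":0.3},{"x":0,"y":0,"z":-0.15,"rx":0,"ry":0,"rz":0,"hand":0.3},{"x":0,"y":0,"z":-0.15,"rx":0,"ry":0,"rz":0,"hand":0.3},{"x":0,"y":0,"z":-0.15,"rx":0,"ry":0,"rz":0,"hand":0.3}])

```text
clock: 37.67
tool_pos: [0.5276, 0.2652, 0.1875]
tcp_rot: [-2.329, 1.568, -2.425]
force: [-3.1, -3.1, 5.8]
opening: 0.539
```

Contact. Release and lift.

arm_command(deltas=[{"x":0,"y":0,"z":0,"rx":0,"ry":0,"rz":0,"hand":0.58},{"x":0,"y":0,"z":0,"rx":0,"ry":0,"rz":0,"hand":0.61},{"x":0,"y":0,"z":0,"rx":0,"ry":0,"rz":0,"hand":0.64},{"x":0,"y":0,"z":0,"rx":0,"ry":0,"rz":0,"hand":0.64},{"x":0,"y":0,"z":1,"rx":0,"ry":0,"rz":0,"hand":0.64}])

```text
clock: 38.3
tool_pos: [0.5273, 0.265, 0.1973]
tcp_rot: [-2.463, 1.567, -2.559]
force: [0.2, 0.1, 0.5]
opening: 0.637
```

arm_command(deltas=[{"x":0,"y":0,"z":3,"rx":0,"ry":0,"rz":0,"hand":0.64},{"x":0,"y":0,"z":6,"rx":0,"ry":0,"rz":0,"hand":0.64},{"x":0,"y":0,"z":10,"rx":0,"ry":0,"rz":0,"hand":0.64},{"x":0,"y":-5,"z":13,"rx":0,"ry":0,"rz":0,"hand":0.64},{"x":0,"y":-10,"z":15,"rx":0,"ry":0,"rz":0,"hand":0.64}])

```text
clock: 38.92
tool_pos: [0.5271, 0.1647, 0.3493]
tcp_rot: [-2.125, 1.569, -2.219]
force: [1.7, -1.0, 0.0]
opening: 0.642
```

arm_command(deltas=[{"x":-1,"y":-5,"z":1,"rx":0,"ry":0,"rz":0,"hand":0.64},{"x":-2,"y":-10,"z":2,"rx":0,"ry":0,"rz":0,"hand":0.64},{"x":-3,"y":-15,"z":2,"rx":0,"ry":0,"rz":0,"hand":0.64},{"x":-3,"y":-18,"z":2,"rx":0,"ry":0,"rz":0,"hand":0.64},{"x":-3,"y":-18,"z":2,"rx":0,"ry":0,"rz":0,"hand":0.64}])

```text
clock: 39.55
tool_pos: [0.497, -0.0178, 0.3698]
tcp_rot: [-1.82, 1.568, -1.919]
force: [0.7, 0.8, 0.7]
opening: 0.637
```

```bash
python3 - <<'E'
from h import *
for n in("top","scene"):
    p,d=robot.read_camera(n);C=cloud(n,d);np.savez(n+"_end.npz",p=p,d=d)
    cv2.imwrite(f"pics/{n}_end.png",p[:,:,::-1])
    for t in "marking_gauge knife block_plane chisel oilstone gouge offcut".split():
        for m in robot.masks_of(n,t)[:1]:
            P=C[m["pixels"]&(d>0)];P=P[P[:,2]>.011]
            if len(P)<10: continue
            (cx,cy),(w,h),a=cv2.minAreaRect((P[:,:2]*1000).astype(np.float32))
            if h>w:a+=90;w,h=h,w
            print(n,t,round(m["conf"],2),"c",round(cx),round(cy),round(w),round(h),"a",round(a,1),"z",np.round(np.percentile(P[:,2],[2,50,98])*1000))
p=np.load("top_end.npz")["p"]
cv2.imwrite("pics/end_crop.png",np.hstack([cv2.resize(p[165:265,125:245,::-1],(400,333),interpolation=2),cv2.resize(p[185:285,385:505,::-1],(400,333),interpolation=2)]))
E
```

```text
top marking_gauge 0.92 c 480 -313 151 52 a 176.3 z [16. 31. 47.]
top knife 0.7 c 493 -386 152 29 a 8.5 z [14. 24. 30.]
top block_plane 0.93 c 540 416 124 48 a 173.9 z [11. 30. 52.]
top chisel 0.58 c 532 339 166 28 a 175.5 z [16. 25. 34.]
top oilstone 0.71 c 528 264 140 49 a 174.1 z [15. 29. 34.]
top gouge 0.46 c 508 -156 25 20 a 3.5 z [16. 23. 30.]
scene marking_gauge 0.83 c 470 -315 180 52 a 6.5 z [13. 31. 47.]
scene knife 0.56 c 493 -388 154 26 a 8.2 z [15. 25. 29.]
scene block_plane 0.96 c 543 414 118 46 a 172.8 z [12. 29. 50.]
scene oilstone 0.83 c 528 262 144 49 a 175.1 z [13. 29. 32.]
scene gouge 0.81 c 518 -87 163 25 a 83.0 z [12. 21. 28.]
scene offcut 0.6 c 425 -91 120 49 a 77.5 z [11. 22. 25.]
```

View pics/end_crop.png

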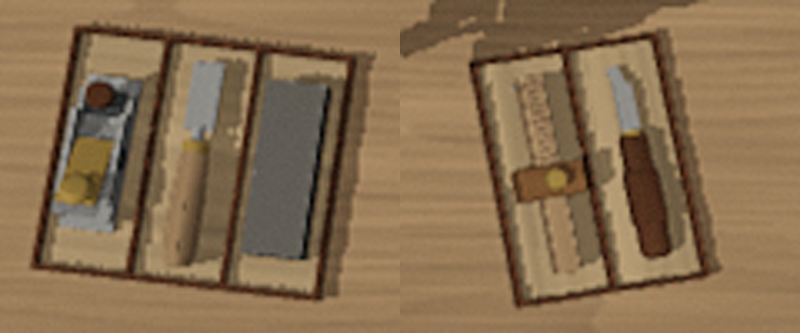

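View pics/scene_end.png

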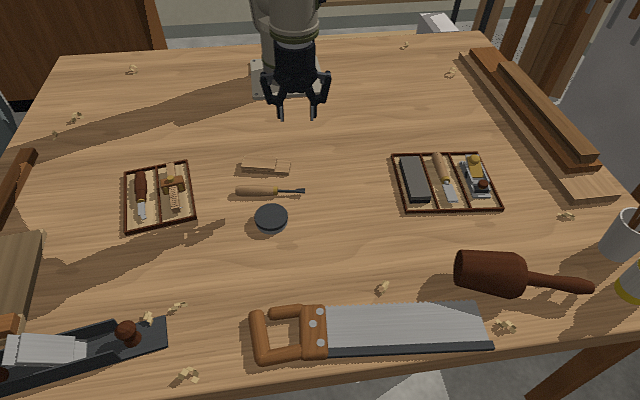

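```bash
python3 -c "
from bench import robot
print(robot.finish_job())"
```

```text
the job is handed in; nothing more can be done
None
```

Both bench kits are made up and the job is handed in, at about 40 s of the 118 s allowed. The marking gauge and the carving knife are in the two-compartment tray. The block plane, the chisel and the oilstone are in the three-compartment tray.

**Last checks:** Both cameras show the gauge, knife, plane and stone about centred and lengthwise, one to a compartment. Their tops read about 5 mm above their bench heights, so they lie flat on the floors. The last scene-camera check did not detect the chisel. The top camera measured it flat and centred at low confidence (0.58), and it shows in its compartment in both pictures. The gripper was clear of everything.

**Left alone:** The scene camera has the gouge and the offcut within about 2 mm of where they started. The top camera saw only part of the gouge and did not report the offcut, because the arm was in its view.

**One harder landing:** The chisel met the tray floor harder than the other tools. The wrist force reached about 33 N upward (about 37 N in total), under the 40 N and 120 N limits. I eased it to zero before opening the gripper, and the other four tools landed at about 5 to 8 N.

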